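# Open the instrument along its seam and clear out its batteries

### The arm

A 6-joint arm with a two-finger parallel gripper is mounted at the origin on the work surface. World frame = base frame: x ahead of the robot, y to its left, z up, the work surface at z = 0. Lengths are in mm, angles in rad, forces in N, time in s.
With the tool pointing down it reaches from about 275 to 1000 mm from the base axis. Payload 8.4 kg.
Tool frame: the origin (TCP) lies midway between the tips of the shut fingers; the grasp point (between the pads) lies 19 mm behind it; z points along the fingers, y is the line along which they close (so a half turn about z gives the same grasp; the last joint's range is limited). The gripper opens to 85 mm and grips with 20 to 120 N. Pads are 22 mm wide; open, the fingers measure 114 mm over their backs; the gripper's body (76 mm by 85 mm) begins 54 mm behind the grasp point. The pads swing forward as they close: fully open they stand 13 mm farther back than shut.
Start: joints at [1.196, 0.353, 1.633, -0, 1.155, -0.002], TCP at [227.639, 582.072, 231.281] pointing down, gripper open.
Joint ranges: [-2.63, 2.63], [-0.92, 2.1], [0.06, 2.66], [-1.3, 4.44], [0, 2.69], [-3.02, 3.02]. Speed limits (rad/s): [2.22, 2.22, 2.79, 3.14, 3.14, 3.14].

### API

Orientations are given as [roll, pitch, yaw] about the fixed x, y, z axes, in that order (R = Rz(yaw) Ry(pitch) Rx(roll)).
In Python, from rig import r, cams gives the robot as it stands. The module is installed in compiled form; this text tells all that it offers.
- The arm moves only by the tool send_rows, never from a script. Its argument "targets" is one flat list of numbers, 7 for each row, row after row: the shift along the tool's x, y, z in m, then the turn, a rotation vector about the tool's x, y, z in rad, then the opening, from -1 (shut) to 1 (fully open). In form: [tx, ty, tz, wx, wy, wz, fingers, tx, ty, tz, wx, wy, wz, fingers, ...]. A call has 1 to 12 rows; each row is the pose to reach, as a shift and turn from the pose commanded when the call began, along the tool's axes at that moment; what a row does not reach only later rows make up. A row lasts 1/12 s, in which the tool goes at most 41.7 mm and 7.16 degrees, less where a joint would pass 70% of its speed; a pose out of reach is approached as far as the arm can. A call with a gripper value outside its range is refused whole. The fingers move at their own pace and stop on an object; "grip_force" is the grip in N (left out, the last holds). Time passes only in rows, so rows that repeat a pose let the fingers close. It gives the time, the measured TCP pose, the force, the opening and the grip force at its end, in the units of the state.
- r.sense(): the state, without advancing time (a new reading comes with each control period).
- cams.grab_frame(name): name is "scene" or "top" or "wrist"; returns a dict with "color" (480x640x3 uint8, blue, green, red), "fx", "fy", "cx", "cy" (pixels), "k1" (the pictures are not rectified: a ray, as slopes to the right and down, at radius r is drawn at 1 + k1 r^2 times it, then the intrinsics apply), "xyz" and "attitude" of the camera in the world. Camera axes: x right, y down, z forward; pixel columns grow to the right and rows downward; lengths in mm; the calibration is good to about 2 mm. A picture is of the moment at which its call begins. There is no depth.
- r.sign_off(): hands the job in; it is judged then, once.
The state is a dict: "clock": time; "qpos": joint angles; "qvel": joint speeds; "joint_efforts": joint torques, N m; "eef_pos": TCP position; "tcp_rot": TCP orientation; "contact_force": force on the tool from outside, world axes, zero at the start; "wrist_torque": the same for the moment, N m; "opening": opening from 0.0 (shut) to 1.0 (fully open); "grasp_force": force on a finger pad.
Only numpy, scipy, OpenCV 4.12 (cv2) and the standard library are available. Lean on these libraries where they do the work, as an engineer would, in place of code of your own. Each camera call takes 0.05 s, during which the arm holds its last target. There are 200 camera calls.

### The job

Open the yellow instrument: with the point of the blue stylus, touching all the way, run slowly (about 2 cm a second) along the seam where the grey cover meets the yellow rim, from the white dot at the left end of the near side, round the near right corner, to the red dot at the far end of the right side. Then lift the cover off and lay it right way up on the blue pad, move every battery from the instrument into the open drawer, and push the drawer fully shut. Leave the stylus lying on its dark tool mat, and do not disturb the solder spool, the jar or the tweezers.

Things in the scene. Friction and masses are not known exactly. Their poses are not given: they have to be found in the camera images.
- case: yellow tub of a handheld instrument, face down, fixed in a bench holder. Origin on the bench under its centre; x far, y left, z up (yaw to 0.25 rad). 124 (x) x 168 (y) mm, walls 8 thick, rim top z 42, inner floor z 11. Four battery bays, centres x 0, y -57, -19, 19, 57, divided by ribs 8 high, 3 thick, 34 long in the middle (x). Clamp jaws to z 30 out to y +-99, knobs z 28 out to y +-121.
- cover: grey plate 114 (x) x 158 (y) x 4 mm on the tub's rim; a 5 mm ledge of yellow rim shows all round it: the seam is where its edge meets this ledge. 0.1 to 0.16 kg, loose, located by a lip 4 mm deep with 1.5 mm play. Black grip ridge in its middle 14 (x) x 70 (y) mm, 22 high above the plate. Origin: centre of the plate's underside, 4 mm above a flat surface it lies on; axes as the tub's at the start.
- stylus: nylon opening stylus, 160 mm long, about 30 g: blue square handle 13 x 13 x 110 mm with black bands, then a black point tapering to 3.6 mm, round-ended. Loose, lying on the tool mat roughly along y. Origin: at half its length on the underside of the handle; x along it towards the point. It may come to lie on any of the four sides.
- stylus_grip (a point): on the axis of the handle, 90 mm from the point; a good place to hold it.
- stylus_tip (a point): the very end of the point, on the axis.
- toolmat: dark tool mat, 75 (x) x 190 (y) mm, very thin (what lies on it lies at bench height, z 0), fixed on the bench beside the blue pad, on the robot's side of it. Origin: centre of its underside.
- bluepad: blue silicone pad, 170 (x) x 210 (y) mm, very thin (what lies on it lies at bench height, z 0), fixed, on the left or the right of the instrument. Origin: centre of its underside.
- cabinet: low grey one-drawer parts cabinet, blue drawer front, fixed, across the instrument from the blue pad. Origin: on the bench, 45 mm before the shell's face, under the pulled-out drawer; x away from the robot (the drawer slides out to -x), y left. The shell is 225 (x) x 200 (y) mm, top 89 mm above the bench; its open face is at x 45 mm, where the drawer front shuts against it.
- cab_drawer0 (a joint): how far the drawer is out, m: 0 shut, at most 0.166; starts 0.14 to 0.162 open and stays where it is left; 1 to 3 N slide it; it stops hard at 0.
- cab_drawer0_handle (a point): middle of the drawer's steel bar handle: round, 11 mm thick, 100 mm long along y, 35 mm before the drawer front (15 thick). The inner face of the drawer's front wall is 56 mm behind this point. Drawer inside: 158 mm wide (y), floor 26 mm above the bench, side walls to 67 mm. The part before the shell's face is open above: its length is the joint's value less 6 mm.
- battery_1: block battery, dark blue with a copper band at one end, 48 (x) x 26 (y) x 17.5 mm, 45 g. Origin: centre of its underside; x along its length. Loose in one of the four bays, length along the instrument's x, hidden under the cover at first; 30 mm is free at each end of it for the fingers, the ribs stand 4.5 mm beside it. Two to four are there; the others are absent (None).
- battery_2: block battery, dark blue with a copper band at one end, 48 (x) x 26 (y) x 17.5 mm, 45 g. Origin: centre of its underside; x along its length. Loose in one of the four bays, length along the instrument's x, hidden under the cover at first; 30 mm is free at each end of it for the fingers, the ribs stand 4.5 mm beside it. Two to four are there; the others are absent (None).
- battery_3: block battery, dark blue with a copper band at one end, 48 (x) x 26 (y) x 17.5 mm, 45 g. Origin: centre of its underside; x along its length. Loose in one of the four bays, length along the instrument's x, hidden under the cover at first; 30 mm is free at each end of it for the fingers, the ribs stand 4.5 mm beside it. Two to four are there; the others are absent (None).
- battery_4: block battery, dark blue with a copper band at one end, 48 (x) x 26 (y) x 17.5 mm, 45 g. Origin: centre of its underside; x along its length. Loose in one of the four bays, length along the instrument's x, hidden under the cover at first; 30 mm is free at each end of it for the fingers, the ribs stand 4.5 mm beside it. Two to four are there; the others are absent (None).
- solder: bystander: small aluminium spool of solder, 56 mm across, 28 high. Origin: centre of underside.
- tweezers: bystander: steel tweezers, 130 mm long. Origin near the middle.
- fluxjar: bystander: small jar with black cap, 44 mm across, 42 high. Origin: centre of underside.
- seam_start (a point): point of the seam, white dot (and white stripe on the wall below), left end of the near side: instrument x -58.5, y 68 mm; on the ledge (z 42), 1.5 mm outside the cover's edge. The seam runs straight from start to corner and from corner to end.
- seam_corner (a point): point of the seam, near right corner: instrument x -58.5, y -80.5 mm; on the ledge (z 42), 1.5 mm outside the cover's edge. The seam runs straight from start to corner and from corner to end.
- seam_end (a point): point of the seam, red dot (and red stripe on the wall below), far end of the right side: instrument x 49, y -80.5 mm; on the ledge (z 42), 1.5 mm outside the cover's edge. The seam runs straight from start to corner and from corner to end.
Mind the look-alikes: they are no part of the job. Of the things that look like the stylus, the larger one is meant.

How it is judged (in metres and radians):
On the way, in this order (a step that is already met when the one before it is completed fails the run):
1. stylus tip in the seam (within 5 mm) at the left end of the near side, touching, moving no faster than 4.5 cm/s (x of stylus_tip in the frame of case between -0.0635 and -0.0535 m and y of stylus_tip in the frame of case between 0.063 and 0.073 m and z of stylus_tip in the frame of case between 0.037 and 0.047 m and linear speed of stylus below 0.045 m/s and (contact force between stylus and case above 0.1 N or contact force between stylus and cover above 0.1 N)), for 0.1 s.
2. stylus tip in the seam (within 5 mm) at the first quarter of the near side, touching, moving no faster than 4.5 cm/s (x of stylus_tip in the frame of case between -0.0635 and -0.0535 m and y of stylus_tip in the frame of case between 0.026 and 0.036 m and z of stylus_tip in the frame of case between 0.037 and 0.047 m and linear speed of stylus below 0.045 m/s and (contact force between stylus and case above 0.1 N or contact force between stylus and cover above 0.1 N)), for 0.1 s.
3. stylus tip in the seam (within 5 mm) at the middle of the near side, touching, moving no faster than 4.5 cm/s (x of stylus_tip in the frame of case between -0.0635 and -0.0535 m and y of stylus_tip in the frame of case between -0.011 and -0.001 m and z of stylus_tip in the frame of case between 0.037 and 0.047 m and linear speed of stylus below 0.045 m/s and (contact force between stylus and case above 0.1 N or contact force between stylus and cover above 0.1 N)), for 0.1 s.
4. stylus tip in the seam (within 5 mm) at the third quarter of the near side, touching, moving no faster than 4.5 cm/s (x of stylus_tip in the frame of case between -0.0635 and -0.0535 m and y of stylus_tip in the frame of case between -0.048 and -0.038 m and z of stylus_tip in the frame of case between 0.037 and 0.047 m and linear speed of stylus below 0.045 m/s and (contact force between stylus and case above 0.1 N or contact force between stylus and cover above 0.1 N)), for 0.1 s.
5. stylus tip in the seam (within 5 mm) at the near right corner, touching, moving no faster than 4.5 cm/s (x of stylus_tip in the frame of case between -0.0635 and -0.0535 m and y of stylus_tip in the frame of case between -0.0855 and -0.0755 m and z of stylus_tip in the frame of case between 0.037 and 0.047 m and linear speed of stylus below 0.045 m/s and (contact force between stylus and case above 0.1 N or contact force between stylus and cover above 0.1 N)), for 0.1 s.
6. stylus tip in the seam (within 5 mm) at the first third of the right side, touching, moving no faster than 4.5 cm/s (x of stylus_tip in the frame of case between -0.027 and -0.017 m and y of stylus_tip in the frame of case between -0.0855 and -0.0755 m and z of stylus_tip in the frame of case between 0.037 and 0.047 m and linear speed of stylus below 0.045 m/s and (contact force between stylus and case above 0.1 N or contact force between stylus and cover above 0.1 N)), for 0.1 s.
7. stylus tip in the seam (within 5 mm) at the second third of the right side, touching, moving no faster than 4.5 cm/s (x of stylus_tip in the frame of case between 0.0085 and 0.0185 m and y of stylus_tip in the frame of case between -0.0855 and -0.0755 m and z of stylus_tip in the frame of case between 0.037 and 0.047 m and linear speed of stylus below 0.045 m/s and (contact force between stylus and case above 0.1 N or contact force between stylus and cover above 0.1 N)), for 0.1 s.
8. stylus tip in the seam (within 5 mm) at the far end of the right side, touching, moving no faster than 4.5 cm/s (x of stylus_tip in the frame of case between 0.044 and 0.054 m and y of stylus_tip in the frame of case between -0.0855 and -0.0755 m and z of stylus_tip in the frame of case between 0.037 and 0.047 m and linear speed of stylus below 0.045 m/s and (contact force between stylus and case above 0.1 N or contact force between stylus and cover above 0.1 N)), for 0.1 s.
9. cover lying right way up on the blue pad, let go (x of cover in the frame of bluepad between -0.05 and 0.05 m and y of cover in the frame of bluepad between -0.055 and 0.055 m and z of cover in the frame of bluepad below 0.009 m and angle between cover's own z axis and vertical below 0.12 rad and linear speed of cover below 0.02 m/s and contact force between the fingers and cover below 0.1 N), for 0.2 s.
At the end, for the whole second after the job is handed in: The cover lies right way up on the blue pad (centre within 50 mm in x and 55 mm in y of the pad's centre), the stylus lies flat on the tool mat (grip point within 35 mm in x, 80 mm in y of its centre), every battery is in the drawer, the drawer is shut to within 8 mm, and all is at rest (x of cover in the frame of bluepad between -0.05 and 0.05 m and y of cover in the frame of bluepad between -0.055 and 0.055 m and z of cover in the frame of bluepad below 0.009 m and angle between cover's own z axis and vertical below 0.12 rad and linear speed of each of cover, stylus, battery_1, battery_2, battery_3, battery_4 below 0.02 m/s and x of stylus_grip in the frame of toolmat between -0.035 and 0.035 m and y of stylus_grip in the frame of toolmat between -0.08 and 0.08 m and z of each of stylus_grip, stylus_tip in the frame of toolmat below 0.013 m and x of battery_1 in the frame of cabinet between 0.045 and 0.258 m and y of battery_1 in the frame of cabinet between -0.085 and 0.085 m and z of battery_1 in the frame of cabinet between 0.014 and 0.059 m and x of battery_2 in the frame of cabinet between 0.045 and 0.258 m and y of battery_2 in the frame of cabinet between -0.085 and 0.085 m and z of battery_2 in the frame of cabinet between 0.014 and 0.059 m and x of battery_3 in the frame of cabinet between 0.045 and 0.258 m and y of battery_3 in the frame of cabinet between -0.085 and 0.085 m and z of battery_3 in the frame of cabinet between 0.014 and 0.059 m and x of battery_4 in the frame of cabinet between 0.045 and 0.258 m and y of battery_4 in the frame of cabinet between -0.085 and 0.085 m and z of battery_4 in the frame of cabinet between 0.014 and 0.059 m and value of joint cab_drawer0 below 0.008 m); the robot touches nothing.
It fails at once if a bystander (solder spool, tweezers or jar) moved more than 3 cm (distance of any of solder, tweezers, fluxjar from where it was at the start of the episode above 0.03 m).
Of battery_1, battery_2, battery_3, battery_4 only 2 to 4 are there at a start; the rules pass over those that are not, and their reading is None.
At some moment in a run one of stylus may be knocked a few centimetres aside while the robot is not near it.
Once in a run the grip may slacken for a moment while it holds something.
It also fails if it takes over 210 s, if anything falls off the work surface, if the arm or the gripper's body presses on something with over 40 N, if the wrist force passes 120 N, or if a joint passes its speed limit or range.

## Working session

There is one attempt and no reset: what is moved stays moved. The work goes in short steps, Python scripts to look and compute and a tool call to move; the robot and the scene stay as the last step left them, time stands still between calls to the robot, and variables do not carry over. Pictures are saved under pics/ and viewed, at most 14 in all, crops included, and the job is handed in when it is done.

Besides the shell and the picture viewer there is one more tool, called after "Call:" as name(argument=value, ...) on one line, values as JSON. send_rows: Moves the arm, as the interface text tells. Its arguments: {"type":"object","properties":{"targets":{"type":"array"},"grip_force":{"type":"number"}},"required":["targets"]}

```bash
mkdir -p pics; cat > h.py <<'E'
import numpy as np, cv2
from scipy.spatial.transform import Rotation as R
from rig import r, cams
def rot(a): return R.from_euler('xyz',a).as_matrix()
def grab(n):
    return cams.grab_frame(n)
def ray(f,u,v):
    x=(u-f["cx"])/f["fx"]; y=(v-f["cy"])/f["fy"]
    rd=np.hypot(x,y); rr=rd
    for _ in range(20): rr=rd/(1+f["k1"]*rr*rr)
    s=rr/rd if rd>0 else 1
    return np.array(f["xyz"]), rot(f["attitude"])@np.array([x*s,y*s,1.])
def onz(f,u,v,z):
    o,d=ray(f,u,v); return o+d*(z-o[2])/d[2]
def proj(f,p):
    c=rot(f["attitude"]).T@(np.array(p,float)-np.array(f["xyz"])); x,y=c[0]/c[2],c[1]/c[2]
    k=1+f["k1"]*(x*x+y*y); return f["fx"]*x*k+f["cx"], f["fy"]*y*k+f["cy"]
E
python3 - <<'E'
from h import *
print(r.sense())
for n in("scene","top"):
    f=grab(n); cv2.imwrite(f"pics/{n}0.png",f["color"]); print({k:v for k,v in f.items() if k!="color"})
E
```

```text
{'clock': 0.0, 'qpos': array([ 1.19558724e+00,  3.53594351e-01,  1.63413996e+00, -3.08724256e-05,
        1.15518454e+00, -2.41518977e-03]), 'qvel': array([-0.00051501, -0.00026639,  0.00054444,  0.00036775, -0.0001592 ,
       -0.00048728]), 'joint_efforts': array([ 1.22452511e-03, -6.05249476e+01, -3.42068374e+01,  1.35905043e-04,
        9.05820751e-03, -2.19894315e-05]), 'eef_pos': array([227.48203192, 581.62567643, 230.59278018]), 'tcp_rot': array([-3.14026639e+00,  2.50245918e-05,  2.76881126e+00]), 'contact_force': array([-0.36772431, -0.38168175, -0.27146044]), 'wrist_torque': array([-0.00976727, -0.01692049,  0.00093937]), 'grasp_force': 0.0, 'opening': 1.0030532580019393}
{'fx': 545.4105366436744, 'fy': 545.4105366436744, 'cx': 324.18173842819624, 'cy': 237.17792287474518, 'k1': 0.026528455638790124, 'xyz': array([ 860.14628752, -582.8281342 , 1092.44934321]), 'attitude': array([-2.51979286,  0.00500764,  0.54428399])}
{'fx': 467.0811116748126, 'fy': 467.0811116748126, 'cx': 323.8643407957815, 'cy': 235.64090429875242, 'k1': -0.11338209658253696, 'xyz': array([ 386.34932985,   46.47218747, 1261.83120213]), 'attitude': array([-3.08856887, -0.00515218, -1.56724315])}
```

View pics/top0.png

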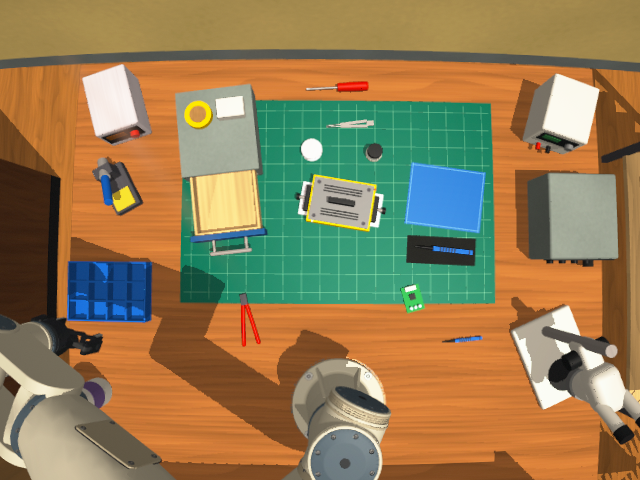

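View pics/scene0.png

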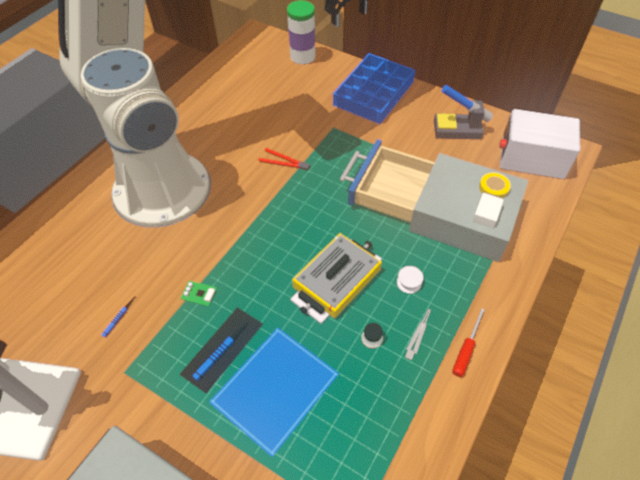

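```bash
python3 - <<'E'
from h import *
f=grab("top"); im=f["color"]; hsv=cv2.cvtColor(im,cv2.COLOR_BGR2HSV)
def rect(mask,z,lo,roi):
    m=np.zeros_like(mask); x0,y0,x1,y1=roi; m[y0:y1,x0:x1]=mask[y0:y1,x0:x1]
    cs,_=cv2.findContours(m,cv2.RETR_EXTERNAL,cv2.CHAIN_APPROX_NONE)
    c=np.vstack([q for q in cs if cv2.contourArea(q)>lo])[:,0,:]
    P=np.array([onz(f,u,v,z)[:2] for u,v in c],np.float32)
    rc=cv2.minAreaRect(P); return np.round(rc[0],1),np.round(rc[1],1),round(rc[2],2), cv2.boxPoints(rc).round(0).tolist()
blue=cv2.inRange(hsv,(100,120,60),(120,255,255))
print("pad",rect(blue,0,500,(400,150,500,236)))
yel=cv2.inRange(hsv,(20,150,100),(34,255,255))
print("case",rect(yel,42,100,(295,165,390,240)))
mat=cv2.inRange(hsv,(0,0,0),(179,255,60))|blue
print("mat",rect(mat,0,300,(402,233,480,268)))
print("stylus",rect(blue,8,5,(402,233,480,268)))
print("front",rect(blue,60,50,(185,225,275,250)))
big=np.hstack([cv2.resize(im[225:275,395:485],(400,222),interpolation=3),cv2.resize(im[315:365,420:510],(400,222),interpolation=3)])
b2=np.hstack([cv2.resize(im[165:240,290:395],(400,286),interpolation=3),cv2.resize(im[165:260,180:275],(400,286),interpolation=3)])
cv2.imwrite("pics/crop1.png",np.vstack([big,b2]))
for q in [(227,231),(211,253),(248,250),(312,150),(374,152),(353,124)]: print(q,onz(f,*q,40).round(0))
E
```

```text
pad (array([ 560.4, -292.3]), array([210.1, 169.6]), 82.81, [[463.0, -386.0], [631.0, -407.0], [658.0, -199.0], [489.0, -177.0]])
case (array([491.9, -31.2]), array([ 89.8, 184. ]), 26.54, [[411.0, 31.0], [493.0, -134.0], [573.0, -93.0], [491.0, 71.0]])
mat (array([ 414.7, -278.4]), array([187.,  72.]), 87.52, [[375.0, -370.0], [447.0, -373.0], [455.0, -187.0], [383.0, -183.0]])
stylus (array([ 415. , -307.9]), array([111.2,  14.6]), 84.28, [[402.0, -363.0], [417.0, -364.0], [428.0, -253.0], [413.0, -252.0]])
front (array([450.2, 288.8]), array([ 17.3, 199.6]), 6.68, [[430.0, 387.0], [453.0, 189.0], [470.0, 191.0], [447.0, 389.0]])
(227, 231) [462. 295.  40.]
(211, 253) [404. 337.  40.]
(248, 250) [413. 239.  40.]
(312, 150) [679.  73.  40.]
(374, 152) [674. -92.  40.]
(353, 124) [750. -36.  40.]
```

View pics/crop1.png

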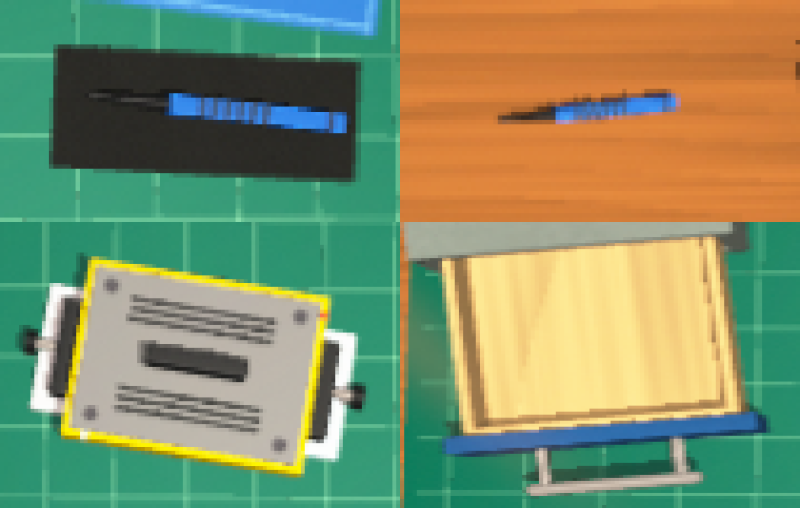

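```bash
cat >> h.py <<'E'
def down(yaw,tilt=0):  # tool x horizontal at yaw, then tilted so that tool x dips by tilt
    return R.from_euler('xyz',[np.pi,0,yaw])*R.from_rotvec([0,-tilt,0])
def go(p,Rt,cur=None):
    s=r.sense(); p0,R0=cur or (s["eef_pos"],R.from_euler('xyz',s["tcp_rot"]))
    d=R0.inv().apply(np.array(p)-p0)/1000; w=(R0.inv()*Rt).as_rotvec()
    print("move",d.round(4),w.round(4)," rows>=%.1f"%max(np.linalg.norm(d)/.0417,np.linalg.norm(w)/.125))
    return np.array(p,float),Rt
E
python3 - <<'E'
from h import *
print(down(0,.5).as_matrix()@[1,0,0])
c=go([416,-294,140],down(1.472))
E
```

```text
[ 8.77582562e-01 -5.87126951e-17 -4.79425539e-01]
move [-0.4945 -0.7468  0.0915] [-9.0000e-04  7.0000e-04  1.2968e+00]  rows>=21.6
```

Call:
send_rows(targets=[-0.16, -0.25, 0, 0, 0, 0.5, 0, -0.32, -0.5, 0, 0, 0, 0.9, 0, -0.494, -0.747, 0.04, 0, 0, 1.297, 0, -0.494, -0.747, 0.04, 0, 0, 1.297, 0, -0.494, -0.747, 0.04, 0, 0, 1.297, 0, -0.494, -0.747, 0.04, 0, 0, 1.297, 0, -0.494, -0.747, 0.04, 0, 0, 1.297, 0, -0.494, -0.747, 0.04, 0, 0, 1.297, 0, -0.494, -0.747, 0.04, 0, 0, 1.297, 0, -0.494, -0.747, 0.04, 0, 0, 1.297, 0, -0.494, -0.747, 0.04, 0, 0, 1.297, 0, -0.494, -0.747, 0.04, 0, 0, 1.297, 0])

```text
clock: 1.15
eef_pos: [331.7, 91.8, 210.9]
tcp_rot: [3.141, -0.0, 1.469]
contact_force: [1.6, 0.2, 0.2]
opening: 0.502
grasp_force: 0.0
```

Call:
send_rows(targets=[-0.376, 0.122, 0.071, 0, 0, 0, 0, -0.376, 0.122, 0.071, 0, 0, 0, 0, -0.376, 0.122, 0.071, 0, 0, 0, 0, -0.376, 0.122, 0.071, 0, 0, 0, 0, -0.376, 0.122, 0.071, 0, 0, 0, 0, -0.376, 0.122, 0.071, 0, 0, 0, 0, -0.376, 0.122, 0.071, 0, 0, 0, 0, -0.376, 0.122, 0.071, 0, 0, 0, 0, -0.376, 0.122, 0.071, 0, 0, 0, 0, -0.376, 0.122, 0.071, 0, 0, 0, 0, -0.376, 0.122, 0.071, 0, 0, 0, 0, -0.376, 0.122, 0.071, 0, 0, 0, 0])

```text
clock: 2.15
eef_pos: [415.7, -293.6, 139.1]
tcp_rot: [-3.14, -0.001, 1.469]
contact_force: [-0.5, 0.7, -0.7]
opening: 0.498
grasp_force: 0.0
```

```bash
cat >> h.py <<'E'
def blobs(mask,lo):
    cs,_=cv2.findContours(mask,cv2.RETR_EXTERNAL,cv2.CHAIN_APPROX_NONE)
    return sorted([c for c in cs if cv2.contourArea(c)>lo],key=cv2.contourArea)[::-1]
E
python3 - <<'E'
from h import *
s=r.sense(); print(s["eef_pos"],s["tcp_rot"],s["clock"])
f=grab("wrist"); cv2.imwrite("pics/w1.png",f["color"]); print({k:v for k,v in f.items() if k!="color"})
hsv=cv2.cvtColor(f["color"],cv2.COLOR_BGR2HSV)
m=cv2.inRange(hsv,(100,120,60),(120,255,255)); m=cv2.morphologyEx(m,cv2.MORPH_CLOSE,np.ones((15,15)))
for c in blobs(m,300)[:4]:
    P=np.array([onz(f,u,v,10)[:2] for u,v in c[:,0,:]],np.float32); rc=cv2.minAreaRect(P); print(rc,c[:,0].mean(0),cv2.boxPoints(rc).round(0).tolist())
E
```

```text
[ 415.73695402 -293.62776441  139.0621616 ] [-3.14048240e+00 -6.91036904e-04  1.46942246e+00] 2.15
{'fx': 340.47591628529426, 'fy': 340.47591628529426, 'cx': 319.13691769778467, 'cy': 240.70235810231205, 'k1': -0.046752993708864224, 'xyz': array([ 423.86454791, -213.32453751,  281.77607583]), 'attitude': array([ 2.81650873e+00,  2.23417565e-03, -1.01692367e-01])}
((554.5886840820312, -292.58111572265625), (204.24359130859375, 164.9422607421875), 82.87915802001953) [487.75294118 190.42470588] [[460.0, -384.0], [624.0, -404.0], [649.0, -201.0], [485.0, -181.0]]
((413.7818298339844, -311.71099853515625), (111.78624725341797, 14.216912269592285), 84.28246307373047) [319.77372263 244.54379562] [[401.0, -367.0], [415.0, -368.0], [426.0, -257.0], [412.0, -255.0]]
((177.10391235351562, -352.08233642578125), (13.410314559936523, 75.53913116455078), 5.008251190185547) [ 72.2781457  311.28476821] [[167.0, -315.0], [174.0, -390.0], [187.0, -389.0], [180.0, -314.0]]
```

View pics/w1.png

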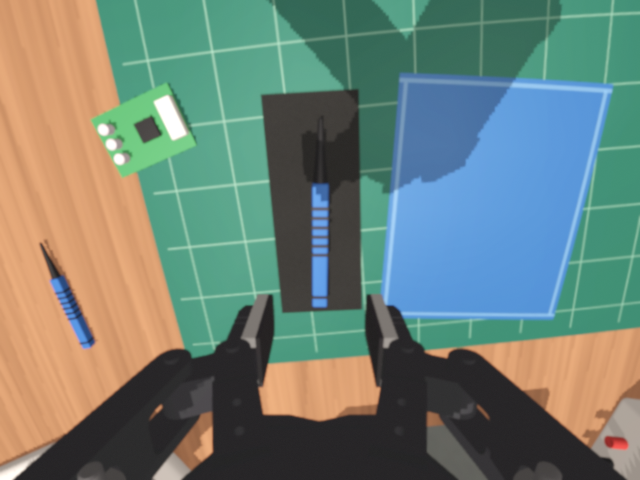

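Call:
send_rows(targets=[-0.0024, 0, 0.06, 0, 0, 0, 0, -0.0024, 0, 0.12, 0, 0, 0, 0, -0.0024, 0, 0.137, 0, 0, 0, 0, -0.0024, 0, 0.137, 0, 0, 0, 0, -0.0024, 0, 0.137, 0, 0, 0, 0, -0.0024, 0, 0.137, 0, 0, 0, -1, -0.0024, 0, 0.137, 0, 0, 0, -1, -0.0024, 0, 0.137, 0, 0, 0, -1, -0.0024, 0, 0.137, 0, 0, 0, -1, -0.0024, 0, 0.137, 0, 0, 0, -1, -0.0024, 0, 0.137, 0, 0, 0, -1, -0.0024, 0, 0.137, 0, 0, 0, -1], grip_force=60)

```text
clock: 3.2
eef_pos: [416.4, -295.0, 3.8]
tcp_rot: [3.14, 0.0, 1.472]
contact_force: [0.1, 3.0, 7.8]
opening: 0.13
grasp_force: 59.6
```

```bash
python3 - <<'E'
from h import *
s=r.sense(); c=(s["eef_pos"],R.from_euler('xyz',s["tcp_rot"]))
go([440,-60,220],down(0.9),c)
E
```

```text
move [ 0.2361  0.0005 -0.2163] [ 1.200e-03 -1.000e-04  5.716e-01]  rows>=7.7
```

Call:
send_rows(targets=[0, 0, -0.04, 0, 0, 0, -1, 0, 0, -0.08, 0, 0, 0, -1, 0.03, 0, -0.11, 0, 0, 0.1, -1, 0.236, 0, -0.216, 0, 0, 0.572, -1, 0.236, 0, -0.216, 0, 0, 0.572, -1, 0.236, 0, -0.216, 0, 0, 0.572, -1, 0.236, 0, -0.216, 0, 0, 0.572, -1, 0.236, 0, -0.216, 0, 0, 0.572, -1, 0.236, 0, -0.216, 0, 0, 0.572, -1, 0.236, 0, -0.216, 0, 0, 0.572, -1, 0.236, 0, -0.216, 0, 0, 0.572, -1, 0.236, 0, -0.216, 0, 0, 0.572, -1], grip_force=110)

```text
clock: 4.2
eef_pos: [439.0, -60.3, 218.8]
tcp_rot: [3.141, 0.0, 0.901]
contact_force: [-0.0, 0.4, -0.1]
opening: 0.111
grasp_force: 110.9
```

```bash
python3 - <<'E'
from h import *
s=r.sense(); print(s["eef_pos"],s["tcp_rot"],s["clock"],s["opening"],s["grasp_force"])
f=grab("wrist"); cv2.imwrite("pics/w2.png",f["color"]); print({k:v for k,v in f.items() if k!="color"})
import pickle; pickle.dump(f,open("w2.pkl","wb"))
t=grab("top"); pickle.dump(t,open("t2.pkl","wb"))
E
```

```text
[438.95088915 -60.28465999 218.77770081] [3.14109434e+00 1.89229795e-04 9.00983753e-01] 4.2 0.11107448532343399 110.93124032020569
{'fx': 340.47591628529426, 'fy': 340.47591628529426, 'cx': 319.13691769778467, 'cy': 240.70235810231205, 'k1': -0.046752993708864224, 'xyz': array([489.60668866,   2.84835058, 361.4344876 ]), 'attitude': array([ 2.81514249e+00,  4.62076140e-05, -6.70162609e-01])}
```

View pics/w2.png

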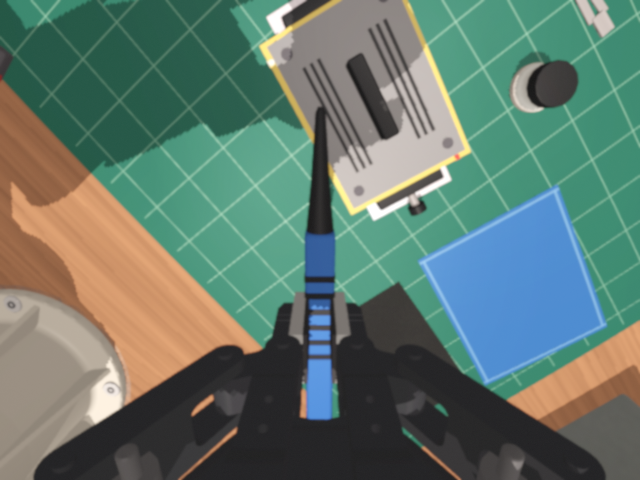

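```bash
python3 - <<'E'
from h import *; import pickle
def band(f,roi,name):
    hsv=cv2.cvtColor(f["color"],cv2.COLOR_BGR2HSV); m=cv2.inRange(hsv,(18,110,70),(36,255,255))
    x0,y0,x1,y1=roi; v,u=np.nonzero(m[y0:y1,x0:x1]); P=np.array([onz(f,a+x0,b+y0,42)[:2] for a,b in zip(u,v)])
    yaw=-.14; c=np.array([492.,-31])
    for it in range(6):
        Rm=np.array([[np.cos(yaw),-np.sin(yaw)],[np.sin(yaw),np.cos(yaw)]]); q=(P-c)@Rm
        tol=8 if it<3 else 4
        res={}
        n=q[(abs(q[:,0]+59.5)<tol)&(abs(q[:,1])<70)]; rr=q[(abs(q[:,1]+81.5)<tol)&(abs(q[:,0])<52)]
        fa=q[(abs(q[:,0]-59.5)<tol)&(abs(q[:,1])<70)]; l=q[(abs(q[:,1]-81.5)<tol)&(abs(q[:,0])<52)]
        def fit(a,i):
            return np.polyfit(a[:,1-i],a[:,i],1) if len(a)>15 else np.array([np.nan]*2)
        Fn,Fr,Ff,Fl=fit(n,0),fit(rr,1),fit(fa,0),fit(l,1)
        dx=np.nanmean([Fn[1]+59.5,Ff[1]-59.5]) ; dy=np.nanmean([Fr[1]+81.5,Fl[1]-81.5]); dyaw=np.nanmean([-Fn[0],-Ff[0],Fr[0],Fl[0]])
        c=c+Rm@[dx,dy]; yaw+=dyaw
    print(name,"c",c.round(1),"yaw",round(yaw,4),"offs",(Fn[1]+59.5).round(1),(Ff[1]-59.5).round(1),(Fr[1]+81.5).round(1),(Fl[1]-81.5).round(1),len(n),len(fa),len(rr),len(l))
    return c,yaw
w=pickle.load(open("w2.pkl","rb")); t=pickle.load(open("t2.pkl","rb"))
band(w,(250,0,480,220),"wrist")
import pickle
band(t,(295,165,390,240),"top")
print("white",onz(w,268,62,42).round(1),"red",onz(w,458,157,42).round(1),"corner out",onz(w,352,213,42).round(1))
E
```

```text
wrist c [nan nan] yaw 1.3252 offs nan nan 1.6 nan 0 0 303 0
top c [nan nan] yaw nan offs nan nan nan nan 0 0 0 0
white [488.1  71.   42. ] red [573.6 -97.6  42. ] corner out [464.8 -79.5  42. ]<stdin>:15: RuntimeWarning: Mean of empty slice
```

```bash
cat > case.py <<'E'
from h import *; import pickle
def band(f,roi,name,c,yaw=-.14):
    hsv=cv2.cvtColor(f["color"],cv2.COLOR_BGR2HSV); m=cv2.inRange(hsv,(18,110,70),(36,255,255))
    x0,y0,x1,y1=roi; v,u=np.nonzero(m[y0:y1,x0:x1]); P=np.array([onz(f,a+x0,b+y0,42)[:2] for a,b in zip(u,v)])
    c=np.array(c,float)
    for it in range(8):
        Rm=np.array([[np.cos(yaw),-np.sin(yaw)],[np.sin(yaw),np.cos(yaw)]]); q=(P-c)@Rm
        tol=9 if it<4 else 5
        S=[(0,-59.5,70),(0,59.5,70),(1,-81.5,52),(1,81.5,52)]; F=[]
        for i,o,L in S:
            a=q[(abs(q[:,i]-o)<tol)&(abs(q[:,1-i])<L)]
            F.append(np.polyfit(a[:,1-i],a[:,i]-o,1) if len(a)>15 else np.array([np.nan]*2))
        F=np.array(F); d=np.array([np.nanmean(F[:2,1]),np.nanmean(F[2:,1])])
        c=c+Rm@d; yaw+=np.nanmean([-F[0,0],-F[1,0],F[2,0],F[3,0]])
    print(name,"c",c.round(1),"yaw",round(yaw,4),"offs",F.round(3).tolist())
    return c,yaw
if __name__=="__main__":
    w=pickle.load(open("w2.pkl","rb")); t=pickle.load(open("t2.pkl","rb"))
    c,y=band(w,(250,0,480,220),"wrist",(535,3))
    band(t,(295,165,390,240),"top",(535,3))
    Rm=np.array([[np.cos(y),-np.sin(y)],[np.sin(y),np.cos(y)]])
    for p in [(-58.5,68),(-58.5,-80.5),(49,-80.5)]: print(p,(c+Rm@p).round(1))
    print("white",onz(w,268,62,42).round(1),"red",onz(w,458,157,42).round(1),"corner out",onz(w,352,213,42).round(1))
    o,d=ray(w,320,108); s=214; print("tip at z",s,onz(w,320,108,s))
E
python3 case.py
```

```text
wrist c [538.1  -7.8] yaw -0.1577 offs [[0.007, -0.564], [-0.001, 0.564], [0.011, -1.486], [-0.005, 1.486]]
top c [539.2  -3.6] yaw -0.1635 offs [[-0.003, -0.693], [-0.001, 0.693], [nan, nan], [-0.005, -0.0]]
(-58.5, 68) [491.   68.5]
(-58.5, -80.5) [467.7 -78.2]
(49, -80.5) [573.9 -95. ]
white [488.1  71.   42. ] red [573.6 -97.6  42. ] corner out [464.8 -79.5  42. ]
tip at z 214 [494.24281436   8.14437097 214.        ]
```

```bash
cat >> h.py <<'E'
TIP=np.array([87.5,0,-5.])
def tcp_for(T,Rt,tip=TIP): return np.array(T,float)-Rt.apply(tip)
E
python3 - <<'E'
from h import *
Rt=down(.9,.7); p=tcp_for([491.5,69.5,62],Rt); print(p.round(1)); go(p,Rt)
E
```

```text
[447.9  14.6 114.5]
move [ 0.065  -0.0397  0.1036] [-0.0012 -0.6992 -0.0008]  rows>=5.6
```

Call:
send_rows(targets=[0.02, -0.02, -0.02, 0, -0.12, 0, -1, 0.03, -0.04, -0.03, 0, -0.24, 0, -1, 0.05, -0.04, 0, 0, -0.4, 0, -1, 0.065, -0.04, 0.03, 0, -0.7, 0, -1, 0.065, -0.04, 0.06, 0, -0.7, 0, -1, 0.065, -0.04, 0.08, 0, -0.7, 0, -1, 0.065, -0.04, 0.1, 0, -0.7, 0, -1, 0.065, -0.04, 0.104, 0, -0.7, 0, -1, 0.065, -0.04, 0.104, 0, -0.7, 0, -1, 0.065, -0.04, 0.104, 0, -0.7, 0, -1])

```text
clock: 5.13
eef_pos: [448.3, 14.6, 115.3]
tcp_rot: [-3.141, 0.7, 0.898]
contact_force: [-0.3, 0.3, -0.8]
opening: 0.107
grasp_force: 110.9
```

```bash
python3 - <<'E'
from h import *
s=r.sense(); print(s["eef_pos"],s["tcp_rot"],s["clock"],s["contact_force"])
f=grab("wrist"); t=grab("scene"); import pickle; pickle.dump((f,t),open("p3.pkl","wb"))
print(f["xyz"],f["attitude"])
a=cv2.resize(f["color"],(400,300),interpolation=3)
p=np.array(proj(t,[491,70,45])).astype(int); print(p)
q=t["color"][p[1]-50:p[1]+70,p[0]-80:p[0]+80]
tip=proj(f,s["eef_pos"]+R.from_euler('xyz',s["tcp_rot"]).apply(TIP)); print("tip exp",tip,"start exp",proj(f,[491.5,69.5,42]))
tip=np.clip(np.array(tip).astype(int),[80,60],[560,420]); b=f["color"][tip[1]-60:tip[1]+60,tip[0]-80:tip[0]+80]; print("crop origin",tip-[80,60],p-[80,50])
cv2.imwrite("pics/c3.png",np.hstack([cv2.resize(b,(400,300),interpolation=2),cv2.resize(q,(400,300),interpolation=2)]))
E
```

```text
[448.29952288  14.6464518  115.34190369] [-3.1413786   0.6998437   0.89824522] 5.1333 [-0.33650214  0.33909533 -0.78276736]
[544.36223717 134.30404594 171.5244947 ] [ 2.11543148e+00  7.82840420e-04 -6.72964136e-01]
[335 237]
tip exp (np.float64(317.8694300110522), np.float64(108.64997664892874)) start exp (np.float64(317.0897343855285), np.float64(76.86213907983401))
crop origin [237  48] [255 187]
```

View pics/c3.png

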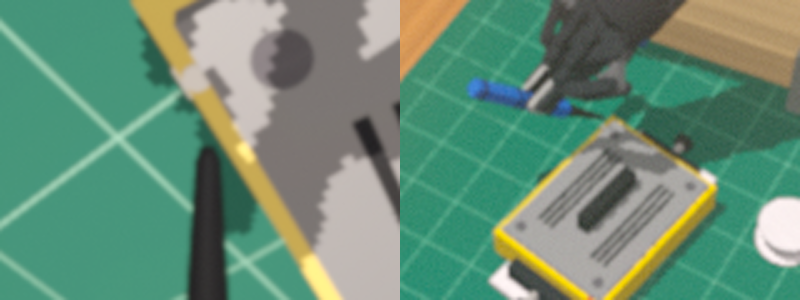

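```bash
python3 - <<'E'
from h import *; import pickle
f,t=pickle.load(open("p3.pkl","rb"))
print("dot",onz(f,315,79,42).round(1))
hsv=cv2.cvtColor(f["color"],cv2.COLOR_BGR2HSV); m=cv2.inRange(hsv,(15,90,70),(36,255,255))
for v in (70,90,100,110,130,150,165):
    u=np.nonzero(m[v])[0]; u=u[(u>280)&(u<420)]
    if len(u): print(v,u.min(),u.max(),onz(f,u.min(),v,42)[:2].round(1),onz(f,u.max(),v,42)[:2].round(1))
from case import band
band(t,(255,180,420,320),"scene",(538,-6))
E
```

```text
dot [490.2  69.3  42. ]
70 303 312 [489.   75.4] [491.8  73.2]
90 315 326 [487.   65.3] [490.6  62.4]
100 322 331 [486.2  59.5] [489.3  57.1]
110 328 338 [485.1  53.7] [488.6  50.9]
130 342 350 [483.4  40.4] [486.4  38.1]
150 355 362 [481.1  25.7] [484.   23.5]
165 364 371 [478.9  13.6] [481.9  11.3]
scene c [538.4  -3.7] yaw -0.1586 offs [[0.004, -1.238], [0.001, 1.197], [-0.003, -1.394], [0.009, 1.394]]
```

```bash
sed -i 's/^TIP=.*/TIP=np.array([87.5,.8,-5.])\nC0=np.array([537.4,-6.]); CY=-.160\ndef seam(x,y,z=42): return np.r_[C0+R.from_euler("z",CY).as_matrix()[:2,:2]@[x,y],z]/; ' h.py
python3 - <<'E'
from h import *
Rt=down(.9,.7); s=r.sense(); c=(s["eef_pos"],R.from_euler('xyz',s["tcp_rot"]))
print("tip now",c[0]+c[1].apply(TIP))
for z in (50,43,41): go(tcp_for(seam(-58,68,z),Rt),Rt,c)
print([seam(*q).round(1) for q in [(-58.5,68),(-58.5,-80.5),(49,-80.5)]])
E
```

```text
tip now [493.35906507  69.42908735  63.89365404]
move [ 0.0083 -0.0023  0.0109] [-0.0001 -0.0023 -0.0022]  rows>=0.3
move [ 0.0128 -0.0023  0.0163] [-0.0001 -0.0023 -0.0022]  rows>=0.5
move [ 0.0141 -0.0023  0.0178] [-0.0001 -0.0023 -0.0022]  rows>=0.5
[array([490.5,  70.5,  42. ]), array([466.8, -76.2,  42. ]), array([572.9, -93.3,  42. ])]
```

Call:
send_rows(targets=[0.004, -0.0023, 0.005, 0, 0, 0, -1, 0.0083, -0.0023, 0.0109, 0, 0, 0, -1, 0.0095, -0.0023, 0.0125, 0, 0, 0, -1, 0.0105, -0.0023, 0.0136, 0, 0, 0, -1, 0.0112, -0.0023, 0.0145, 0, 0, 0, -1, 0.0118, -0.0023, 0.0151, 0, 0, 0, -1, 0.0123, -0.0023, 0.0157, 0, 0, 0, -1, 0.0128, -0.0023, 0.0163, 0, 0, 0, -1, 0.0128, -0.0023, 0.0163, 0, 0, 0, -1])

```text
clock: 5.98
eef_pos: [445.2, 15.7, 95.1]
tcp_rot: [-3.141, 0.703, 0.9]
contact_force: [-4.1, -3.0, 10.3]
opening: 0.107
grasp_force: 111.7
```

```bash
python3 - <<'E'
from h import *; import pickle
s=r.sense(); c=(s["eef_pos"],R.from_euler('xyz',s["tcp_rot"])); print(s["eef_pos"],s["contact_force"],s["clock"],"tip",c[0]+c[1].apply(TIP))
f=grab("wrist");t=grab("scene")
print("start exp",proj(f,seam(-58.5,68)),"tip exp",proj(f,c[0]+c[1].apply(TIP)))
b=f["color"][50:140,260:380]; q=t["color"][200:290,275:395]
cv2.imwrite("pics/c4.png",np.hstack([cv2.resize(b,(400,300),interpolation=2),cv2.resize(q,(400,300),interpolation=2)]))
E
```

```text
[445.2485528   15.66264382  95.1351038 ] [-4.08223709 -2.96289651 10.26850725] 5.9833 tip [489.3780701   69.96749933  42.35766193]
start exp (np.float64(321.45502534809145), np.float64(105.68206356417312)) tip exp (np.float64(319.9519819327234), np.float64(108.67344862877201))
```

View pics/c4.png

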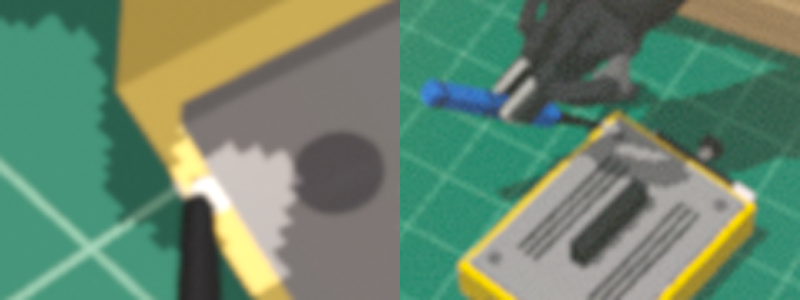

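```bash
python3 - <<'E'
from h import *
Rt=down(.9,.7); B=R.from_euler('z',CY)
for n,d in [("along near 24",[0,-24,0]),("in near 1",[1,0,0]),("up1",[0,0,1]),("along right 24",[24,0,0]),("in right 1",[0,1,0])]:
    print(n,Rt.inv().apply(B.apply(d)).round(2))
E
```

```text
along near 24 [-16.01  11.73  13.49]
in near 1 [ 0.37  0.87 -0.31]
up1 [-0.64  0.   -0.76]
along right 24 [ 8.97 20.94 -7.56]
in right 1 [ 0.67 -0.49 -0.56]
```

Call:
send_rows(targets=[-0.0013, 0.0014, 0.0007, 0, 0, 0, -1, -0.0027, 0.0028, 0.0015, 0, 0, 0, -1, -0.004, 0.0038, 0.0026, 0, 0, 0, -1, -0.0053, 0.0048, 0.0037, 0, 0, 0, -1, -0.0067, 0.0058, 0.0048, 0, 0, 0, -1, -0.008, 0.0068, 0.006, 0, 0, 0, -1, -0.0093, 0.0077, 0.0071, 0, 0, 0, -1, -0.0107, 0.0087, 0.0082, 0, 0, 0, -1, -0.012, 0.0097, 0.0093, 0, 0, 0, -1, -0.0133, 0.0107, 0.0105, 0, 0, 0, -1, -0.0147, 0.0117, 0.0116, 0, 0, 0, -1, -0.016, 0.0126, 0.0127, 0, 0, 0, -1])

```text
clock: 7.08
eef_pos: [444.0, -6.8, 95.1]
tcp_rot: [3.141, 0.698, 0.899]
contact_force: [0.9, 2.3, 5.3]
opening: 0.109
grasp_force: 111.8
```

```bash
cat > st.py <<'E'
from h import *
s=r.sense(); c=(s["eef_pos"],R.from_euler('xyz',s["tcp_rot"])); T=c[0]+c[1].apply(TIP)
q=R.from_euler('z',-CY).apply(T-np.r_[C0,0]); print("tip case",q.round(1),"F case",R.from_euler('z',-CY).apply(s["contact_force"]).round(1),s["clock"],s["opening"].round(3))
E
python3 st.py
```

```text
Traceback (most recent call last):
  File "st.py", line 3, in <module>
    q=R.from_euler('z',-CY).apply(T-np.r_[C0,0]); print("tip case",q.round(1),"F case",R.from_euler('z',-CY).apply(s["contact_force"]).round(1),s["clock"],s["opening"].round(3))
                                                                                                                                                           ^^^^^^^^^^^^^^^^^^
AttributeError: 'float' object has no attribute 'round'
```

Call:
send_rows(targets=[-0.0013, 0.001, 0.0011, 0, 0, 0, -1, -0.0027, 0.002, 0.0022, 0, 0, 0, -1, -0.004, 0.0029, 0.0034, 0, 0, 0, -1, -0.0053, 0.0039, 0.0045, 0, 0, 0, -1, -0.0067, 0.0049, 0.0056, 0, 0, 0, -1, -0.008, 0.0059, 0.0067, 0, 0, 0, -1, -0.0093, 0.0068, 0.0079, 0, 0, 0, -1, -0.0107, 0.0078, 0.009, 0, 0, 0, -1, -0.012, 0.0088, 0.0101, 0, 0, 0, -1, -0.0133, 0.0098, 0.0112, 0, 0, 0, -1, -0.0147, 0.0108, 0.0124, 0, 0, 0, -1, -0.016, 0.0117, 0.0135, 0, 0, 0, -1])

```text
clock: 8.08
eef_pos: [440.2, -30.5, 95.0]
tcp_rot: [3.141, 0.698, 0.899]
contact_force: [0.5, 2.8, 6.8]
opening: 0.107
grasp_force: 111.8
```

```bash
sed -i 's/s\["opening"\].round(3)/s["opening"]/' st.py; cat >> st.py <<'E'
import sys
f=grab("wrist"); k=sys.argv[1]; cv2.imwrite(f"pics/s{k}.png",f["color"])
hsv=cv2.cvtColor(f["color"],cv2.COLOR_BGR2HSV); m=cv2.inRange(hsv,(0,0,0),(179,255,70))
for v in (104,108,112,118,125):
    u=np.nonzero(m[v,290:350])[0]+290; print(v,(u.min(),u.max()) if len(u) else None,end=' ')
print("tip exp",np.round(proj(f,T),1))
cv2.imwrite(f"pics/s{k}c.png",cv2.resize(f["color"][50:140,260:380],(400,300),interpolation=2))
E
python3 st.py 1
```

```text
tip case [-57.   21.2  42.6] F case [0.  2.8 6.8] 8.0833 0.10662499553893115
104 None 108 None 112 (np.int64(315), np.int64(319)) 118 (np.int64(313), np.int64(322)) 125 (np.int64(313), np.int64(322)) tip exp [319.9 108.7]
```

View pics/s1c.png

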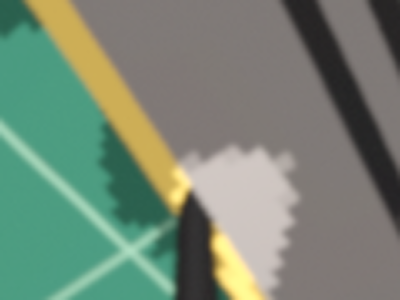

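Call:
send_rows(targets=[-0.0013, 0.001, 0.0011, 0, 0, 0, -1, -0.0027, 0.002, 0.0022, 0, 0, 0, -1, -0.004, 0.0029, 0.0034, 0, 0, 0, -1, -0.0053, 0.0039, 0.0045, 0, 0, 0, -1, -0.0067, 0.0049, 0.0056, 0, 0, 0, -1, -0.008, 0.0059, 0.0067, 0, 0, 0, -1, -0.0093, 0.0068, 0.0079, 0, 0, 0, -1, -0.0107, 0.0078, 0.009, 0, 0, 0, -1, -0.012, 0.0088, 0.0101, 0, 0, 0, -1, -0.0133, 0.0098, 0.0112, 0, 0, 0, -1, -0.0147, 0.0108, 0.0124, 0, 0, 0, -1, -0.016, 0.0117, 0.0135, 0, 0, 0, -1])

```text
clock: 9.13
eef_pos: [436.3, -54.2, 95.0]
tcp_rot: [3.141, 0.698, 0.899]
contact_force: [0.5, 2.5, 5.5]
opening: 0.11
grasp_force: 111.8
```

Call:
send_rows(targets=[-0.0013, 0.001, 0.0011, 0, 0, 0, -1, -0.0027, 0.002, 0.0022, 0, 0, 0, -1, -0.004, 0.0029, 0.0034, 0, 0, 0, -1, -0.0053, 0.0039, 0.0045, 0, 0, 0, -1, -0.0067, 0.0049, 0.0056, 0, 0, 0, -1, -0.008, 0.0059, 0.0067, 0, 0, 0, -1, -0.0093, 0.0068, 0.0079, 0, 0, 0, -1, -0.0107, 0.0078, 0.009, 0, 0, 0, -1, -0.012, 0.0088, 0.0101, 0, 0, 0, -1, -0.0133, 0.0098, 0.0112, 0, 0, 0, -1, -0.0147, 0.0108, 0.0124, 0, 0, 0, -1, -0.016, 0.0117, 0.0135, 0, 0, 0, -1])

```text
clock: 10.13
eef_pos: [432.4, -77.9, 95.0]
tcp_rot: [3.141, 0.698, 0.899]
contact_force: [0.7, 3.0, 6.0]
opening: 0.108
grasp_force: 111.8
```

```bash
python3 st.py 2
```

```text
tip case [-57.1 -26.9  42.5] F case [0.2 3.1 6. ] 10.1333 0.10781745459587778
104 None 108 None 112 (np.int64(316), np.int64(318)) 118 (np.int64(314), np.int64(322)) 125 (np.int64(313), np.int64(323)) tip exp [320.  108.6]
```

Call:
send_rows(targets=[-0.0013, 0.001, 0.0011, 0, 0, 0, -1, -0.0027, 0.002, 0.0022, 0, 0, 0, -1, -0.004, 0.0029, 0.0034, 0, 0, 0, -1, -0.0053, 0.0039, 0.0045, 0, 0, 0, -1, -0.0067, 0.0049, 0.0056, 0, 0, 0, -1, -0.008, 0.0059, 0.0067, 0, 0, 0, -1, -0.0093, 0.0068, 0.0079, 0, 0, 0, -1, -0.0107, 0.0078, 0.009, 0, 0, 0, -1, -0.012, 0.0088, 0.0101, 0, 0, 0, -1, -0.0133, 0.0098, 0.0112, 0, 0, 0, -1, -0.0147, 0.0108, 0.0124, 0, 0, 0, -1, -0.016, 0.0117, 0.0135, 0, 0, 0, -1])

```text
clock: 11.18
eef_pos: [428.6, -101.6, 95.0]
tcp_rot: [3.141, 0.699, 0.899]
contact_force: [0.2, 2.9, 5.7]
opening: 0.107
grasp_force: 111.8
```

Call:
send_rows(targets=[-0.0013, 0.001, 0.0011, 0, 0, 0, -1, -0.0027, 0.002, 0.0022, 0, 0, 0, -1, -0.004, 0.0029, 0.0034, 0, 0, 0, -1, -0.0053, 0.0039, 0.0045, 0, 0, 0, -1, -0.0067, 0.0049, 0.0056, 0, 0, 0, -1, -0.008, 0.0059, 0.0067, 0, 0, 0, -1, -0.0093, 0.0068, 0.0079, 0, 0, 0, -1, -0.0107, 0.0078, 0.009, 0, 0, 0, -1, -0.012, 0.0088, 0.0101, 0, 0, 0, -1, -0.0133, 0.0098, 0.0112, 0, 0, 0, -1, -0.0147, 0.0108, 0.0124, 0, 0, 0, -1, -0.016, 0.0117, 0.0135, 0, 0, 0, -1])

```text
clock: 12.18
eef_pos: [424.7, -125.4, 95.0]
tcp_rot: [3.141, 0.699, 0.899]
contact_force: [0.0, 2.6, 5.0]
opening: 0.105
grasp_force: 111.8
```

```bash
python3 st.py 3
```

```text
tip case [-57.2 -75.   42.5] F case [-0.4  2.5  5. ] 12.1833 0.10539857120011187
104 None 108 None 112 (np.int64(316), np.int64(319)) 118 (np.int64(313), np.int64(322)) 125 (np.int64(314), np.int64(322)) tip exp [320.1 108.7]
```

View pics/s3c.png

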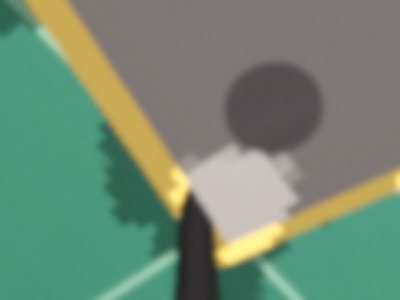

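```bash
python3 - <<'E'
from h import *
f=grab("wrist"); B=R.from_euler('z',-CY)
for n,q,z in [("cov corner",(215,240),46),("outer corner",(222,268),42),("tip",(190,190),43),("right ledge inner pt",(395,172),46),("right ledge outer",(398,195),42)]:
    p=onz(f,260+q[0]/3.333,50+q[1]/3.333,z); print(n,B.apply(p-np.r_[C0,0]).round(1))
E
```

```text
cov corner [-57.5 -79.3  46. ]
outer corner [-60.3 -86.4  42. ]
tip [-57.8 -74.   43. ]
right ledge inner pt [-36.3 -80.8  46. ]
right ledge outer [-37.8 -86.8  42. ]
```

Call:
send_rows(targets=[-0.0012, 0.0009, 0.001, 0, 0, 0, -1, -0.0024, 0.0018, 0.002, 0, 0, 0, -1, -0.0036, 0.0026, 0.003, 0, 0, 0, -1, -0.0048, 0.0035, 0.0041, 0, 0, 0, -1, -0.0048, 0.0035, 0.0041, 0, 0, 0, -1, -0.0048, 0.0035, 0.0041, 0, 0, 0, -1])

```text
clock: 12.78
eef_pos: [423.2, -133.3, 95.4]
tcp_rot: [3.14, 0.701, 0.899]
contact_force: [-1.4, -2.7, 8.0]
opening: 0.108
grasp_force: 111.6
```

```bash
sed -i 's/^C0=np.array(.*); CY/C0=np.array([538.9,-7.7]); CY/' h.py; python3 st.py 4
```

```text
tip case [-59.2 -81.7  42.8] F case [-0.9 -2.9  8. ] 12.7833 0.1081242349715543
104 None 108 (np.int64(320), np.int64(320)) 112 (np.int64(318), np.int64(324)) 118 (np.int64(315), np.int64(325)) 125 (np.int64(315), np.int64(326)) tip exp [320.  108.7]
```

View pics/s4c.png

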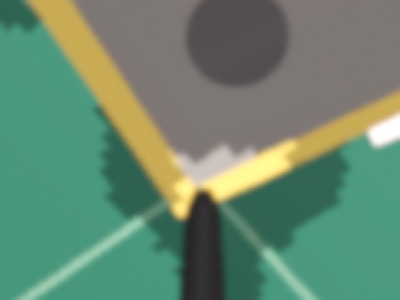

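Call:
send_rows(targets=[0.0009, 0.0017, -0.0008, 0, 0, 0, -1, 0.0019, 0.0032, -0.0016, 0, 0, 0, -1, 0.0028, 0.0048, -0.0024, 0, 0, 0, -1, 0.0037, 0.0065, -0.003, 0, 0, 0, -1, 0.0044, 0.0082, -0.0037, 0, 0, 0, -1, 0.0052, 0.01, -0.0043, 0, 0, 0, -1, 0.0059, 0.0117, -0.0049, 0, 0, 0, -1, 0.0067, 0.0135, -0.0056, 0, 0, 0, -1, 0.0074, 0.0152, -0.0062, 0, 0, 0, -1, 0.0082, 0.017, -0.0068, 0, 0, 0, -1, 0.0089, 0.0187, -0.0074, 0, 0, 0, -1, 0.0097, 0.0204, -0.0081, 0, 0, 0, -1])

```text
clock: 13.83
eef_pos: [445.8, -136.1, 94.5]
tcp_rot: [-3.14, 0.702, 0.9]
contact_force: [-2.7, -4.5, -1.2]
opening: 0.108
grasp_force: 110.4
```

```bash
python3 st.py 5
```

```text
tip case [-36.5 -80.9  41.8] F case [-2.  -4.9 -1.2] 13.8333 0.10842576415614519
104 None 108 (np.int64(342), np.int64(349)) 112 (np.int64(339), np.int64(349)) 118 (np.int64(320), np.int64(324)) 125 (np.int64(314), np.int64(324)) tip exp [320.  108.7]
```

View pics/s5c.png

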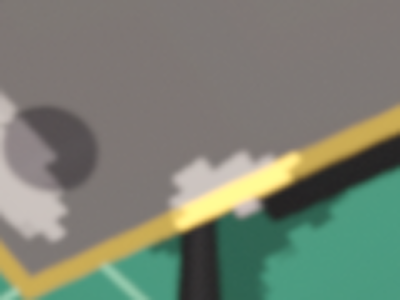

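Call:
send_rows(targets=[-0.0005, 0.0002, -0.0001, 0, 0, 0, -1, -0.0024, 0.0002, -0.0024, 0, 0, 0, -1, -0.0043, 0.0002, -0.0047, 0, 0, 0, -1, -0.0043, 0.0002, -0.0047, 0, 0, 0, -1, -0.0043, 0.0002, -0.0047, 0, 0, 0, -1])

```text
clock: 14.3
eef_pos: [447.2, -135.6, 101.1]
tcp_rot: [3.141, 0.699, 0.899]
contact_force: [0.5, -0.2, 0.2]
opening: 0.104
grasp_force: 110.9
```

```bash
python3 st.py 6;  python3 - <<'E'
from h import *
s=r.sense(); f=grab("wrist"); t=grab("scene"); B=R.from_euler('z',-CY)
# tip by triangulation with model: top row of dark stylus
g=cv2.cvtColor(f["color"],cv2.COLOR_BGR2GRAY)
print(g[100:130:3,308:336:2])
p=np.round(proj(t,seam(-36,-82,47))).astype(int); print(p)
b=f["color"][50:140,260:380]; q=t["color"][p[1]-30:p[1]+30,p[0]-40:p[0]+40]
cv2.imwrite("pics/c6.png",np.hstack([cv2.resize(b,(400,300),interpolation=2),cv2.resize(q,(400,300),interpolation=2)]))
E
```

```text
tip case [-35.1 -80.   48.7] F case [ 0.5 -0.1  0.2] 14.3 0.10435880298886166
104 (np.int64(338), np.int64(349)) 108 (np.int64(319), np.int64(342)) 112 (np.int64(316), np.int64(325)) 118 (np.int64(316), np.int64(325)) 125 (np.int64(315), np.int64(325)) tip exp [319.9 108.7]
[[120 120 129 179 201 191 189 223 239 241 241 239 232 200]
 [122 134 183 230 232 191 171 175 212 230 220 203 190 146]
 [164 172 193 216 185 140 126 116 102 112 170 191 187 163]
 [172 190 224 212 163  59  43  43  64  81 104 126 103  86]
 [140 114 100  83  48  43  50  46  47  73  82  82  81  81]
 [112  90  94  77  43  44  50  47  46  70  81  82  81  83]
 [128 127 126 100  44  43  51  46  44  67  81  81  82  82]
 [128 128 122  89  41  45  50  46  43  66  82  82  82  82]
 [127 128 126 100  44  45  49  47  42  64  81  82  81  81]
 [127 128 125  90  43  46  50  46  42  63  80  82  82  81]]
[301 285]
```

View pics/c6.png

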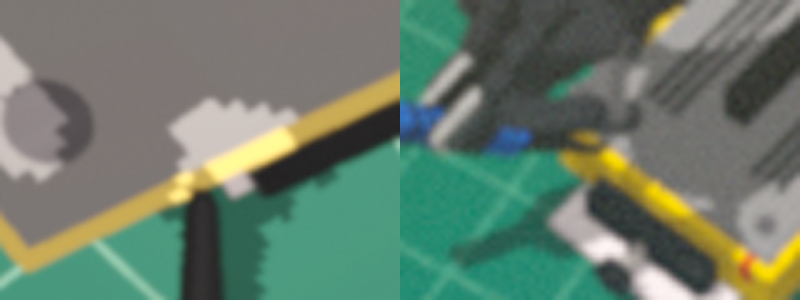

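```bash
python3 - <<'E'
from h import *
f=grab("wrist"); B=R.from_euler('z',-CY); L=lambda u,v,z: B.apply(onz(f,u,v,z)-np.r_[C0,0]).round(1)
hsv=cv2.cvtColor(f["color"],cv2.COLOR_BGR2HSV); m=cv2.inRange(hsv,(15,80,70),(38,255,255))
for u in (275,285,295,305,335,345,360,375,390,410):
    v=np.nonzero(m[60:150,u])[0]+60
    if len(v): print(u,v.min(),v.max(),"in",L(u,v.min(),46),"out",L(u,v.max(),42))
print("tip",L(320.5,107.5,48.7),L(320.5,107.5,44))
print("base corner", [L(x/3.333+260,y/3.333+50,42) for x,y in [(27,272)]])
E
```

```text
275 121 128 in [-54.9 -78.1  46. ] out [-59.2 -83.7  42. ]
285 116 123 in [-50.1 -78.1  46. ] out [-54.1 -83.6  42. ]
295 111 118 in [-45.4 -78.   46. ] out [-49.  -83.5  42. ]
305 106 113 in [-40.8 -78.   46. ] out [-44.2 -83.4  42. ]
335 93 101 in [-28.2 -78.5  46. ] out [-31.  -84.3  42. ]
345 88 96 in [-24.1 -78.5  46. ] out [-26.6 -84.1  42. ]
360 80 89 in [-18.  -78.2  46. ] out [-20.3 -84.1  42. ]
375 73 82 in [-12.3 -78.2  46. ] out [-14.3 -84.1  42. ]
390 65 76 in [ -6.7 -77.9  46. ] out [ -8.6 -84.5  42. ]
410 60 66 in [ -0.1 -79.4  46. ] out [ -1.  -84.2  42. ]
tip [-35.  -79.7  48.7] [-36.7 -82.8  44. ]
base corner [array([-62.9, -83.8,  42. ])]
```

Call:
send_rows(targets=[0.0013, -0.0002, 0.0011, 0, 0, 0, -1, 0.0024, -0.0002, 0.0022, 0, 0, 0, -1, 0.0032, -0.0002, 0.0031, 0, 0, 0, -1, 0.004, -0.0002, 0.0041, 0, 0, 0, -1, 0.004, -0.0002, 0.0041, 0, 0, 0, -1])

```text
clock: 14.92
eef_pos: [446.2, -136.1, 95.7]
tcp_rot: [-3.141, 0.702, 0.9]
contact_force: [-1.7, -1.5, 8.9]
opening: 0.109
grasp_force: 111.6
```

```bash
cat > st2.py <<'E'
from h import *
s=r.sense(); c=(s["eef_pos"],R.from_euler('xyz',s["tcp_rot"])); T=c[0]+c[1].apply(TIP); B=R.from_euler('z',-CY)
print("tip case",B.apply(T-np.r_[C0,0]).round(1),"F case",B.apply(s["contact_force"]).round(1),s["clock"])
f=grab("wrist"); g=cv2.cvtColor(f["color"],cv2.COLOR_BGR2GRAY); L=lambda u,v,z: B.apply(onz(f,u,v,z)-np.r_[C0,0]).round(1)
v=next((v for v in range(100,135) if (g[v,314:328]<60).sum()>=3),None); u=np.nonzero(g[v,314:328]<60)[0].mean()+314
print("tip px",u,v,"exp",np.round(proj(f,T),1),"tip by px",L(u,v-1,43.5))
E
python3 st2.py
```

```text
tip case [-36.1 -80.8  43. ] F case [-1.4 -1.8  8.9] 14.9167
tip px 320.5 110 exp [320.  108.7] tip by px [-35.8 -80.7  43.5]
```

Call:
send_rows(targets=[0.0007, 0.0015, -0.0012, 0, 0, 0, -1, 0.0015, 0.0033, -0.0019, 0, 0, 0, -1, 0.0022, 0.005, -0.0025, 0, 0, 0, -1, 0.003, 0.0068, -0.0031, 0, 0, 0, -1, 0.0037, 0.0085, -0.0038, 0, 0, 0, -1, 0.0045, 0.0103, -0.0044, 0, 0, 0, -1, 0.0052, 0.012, -0.005, 0, 0, 0, -1])

```text
clock: 15.55
eef_pos: [458.7, -137.4, 96.1]
tcp_rot: [-3.138, 0.704, 0.901]
contact_force: [-6.4, -0.1, 8.4]
opening: 0.105
grasp_force: 111.7
```

```bash
python3 st2.py
```

```text
tip case [-23.7 -80.2  43.3] F case [-6.3 -1.1  8.4] 15.55
tip px 316.0 113 exp [320.  108.6] tip by px [-25.7 -80.7  43.5]
```

Call:
send_rows(targets=[0.0004, 0.0017, -0.001, 0, 0, 0, -1, 0.001, 0.0035, -0.0018, 0, 0, 0, -1, 0.0018, 0.0052, -0.0024, 0, 0, 0, -1, 0.0025, 0.007, -0.0031, 0, 0, 0, -1, 0.0033, 0.0087, -0.0037, 0, 0, 0, -1, 0.004, 0.0105, -0.0043, 0, 0, 0, -1, 0.0048, 0.0122, -0.0049, 0, 0, 0, -1, 0.0055, 0.014, -0.0056, 0, 0, 0, -1, 0.0063, 0.0157, -0.0062, 0, 0, 0, -1, 0.007, 0.0175, -0.0068, 0, 0, 0, -1, 0.0078, 0.0192, -0.0075, 0, 0, 0, -1, 0.0085, 0.0209, -0.0081, 0, 0, 0, -1])

```text
clock: 16.6
eef_pos: [482.9, -141.2, 96.6]
tcp_rot: [-3.139, 0.702, 0.901]
contact_force: [-4.4, 0.2, 5.9]
opening: 0.105
grasp_force: 111.5
```

```bash
python3 st2.py
```

```text
tip case [  0.9 -80.   43.9] F case [-4.3 -0.5  5.9] 16.6
tip px 317.5 112 exp [320.  108.6] tip by px [ -0.6 -80.7  43.5]
```

Call:
send_rows(targets=[0.0007, 0.0017, -0.0006, 0, 0, 0, -1, 0.0015, 0.0035, -0.0013, 0, 0, 0, -1, 0.0022, 0.0052, -0.0019, 0, 0, 0, -1, 0.003, 0.007, -0.0025, 0, 0, 0, -1, 0.0037, 0.0087, -0.0031, 0, 0, 0, -1, 0.0045, 0.0105, -0.0038, 0, 0, 0, -1, 0.0052, 0.0122, -0.0044, 0, 0, 0, -1, 0.006, 0.014, -0.005, 0, 0, 0, -1, 0.0067, 0.0157, -0.0057, 0, 0, 0, -1, 0.0075, 0.0175, -0.0063, 0, 0, 0, -1, 0.0082, 0.0192, -0.0069, 0, 0, 0, -1, 0.009, 0.0209, -0.0076, 0, 0, 0, -1])

```text
clock: 17.65
eef_pos: [506.6, -145.0, 96.6]
tcp_rot: [-3.139, 0.702, 0.901]
contact_force: [-4.6, 0.3, 6.4]
opening: 0.107
grasp_force: 111.5
```

```bash
python3 st2.py
```

```text
tip case [ 24.9 -80.   43.9] F case [-4.6 -0.5  6.4] 17.65
tip px 318.0 112 exp [320.  108.7] tip by px [ 23.6 -80.8  43.5]
```

Call:
send_rows(targets=[0.0007, 0.0017, -0.0006, 0, 0, 0, -1, 0.0015, 0.0035, -0.0013, 0, 0, 0, -1, 0.0022, 0.0052, -0.0019, 0, 0, 0, -1, 0.003, 0.007, -0.0025, 0, 0, 0, -1, 0.0037, 0.0087, -0.0031, 0, 0, 0, -1, 0.0045, 0.0105, -0.0038, 0, 0, 0, -1, 0.0052, 0.0122, -0.0044, 0, 0, 0, -1, 0.006, 0.014, -0.005, 0, 0, 0, -1, 0.0067, 0.0157, -0.0057, 0, 0, 0, -1, 0.0075, 0.0175, -0.0063, 0, 0, 0, -1, 0.0082, 0.0192, -0.0069, 0, 0, 0, -1, 0.009, 0.0209, -0.0076, 0, 0, 0, -1])

```text
clock: 18.7
eef_pos: [530.5, -148.8, 96.6]
tcp_rot: [-3.139, 0.702, 0.901]
contact_force: [-4.3, -0.4, 5.2]
opening: 0.106
grasp_force: 111.4
```

```bash
python3 st2.py
```

```text
tip case [ 49.  -79.9  43.9] F case [-4.2 -1.   5.2] 18.7
tip px 317.5 113 exp [320.  108.7] tip by px [ 47.3 -81.   43.5]
```

Call:
send_rows(targets=[0.0004, 0.0009, -0.0003, 0, 0, 0, -1, 0.0007, 0.0017, -0.0006, 0, 0, 0, -1, 0.0007, 0.0017, -0.0006, 0, 0, 0, -1, 0.0007, 0.0017, -0.0006, 0, 0, 0, -1, 0.0007, 0.0017, -0.0006, 0, 0, 0, -1])

```text
clock: 19.17
eef_pos: [533.7, -149.1, 96.5]
tcp_rot: [3.141, 0.7, 0.9]
contact_force: [-1.3, 0.2, 4.0]
opening: 0.109
grasp_force: 111.4
```

```bash
python3 st2.py;  python3 - <<'E'
from h import *
B=R.from_euler('z',-CY)
for n in ("wrist","scene","top"):
    f=grab(n); hsv=cv2.cvtColor(f["color"],cv2.COLOR_BGR2HSV); m=cv2.inRange(hsv,(0,120,90),(8,255,255))|cv2.inRange(hsv,(172,120,90),(179,255,255))
    p=proj(f,seam(49,-80.5)); print(n,"exp",np.round(p,1),end=" ")
    v,u=np.nonzero(m); k=np.hypot(u-p[0],v-p[1])<15
    if k.any(): print(k.sum(),u[k].mean(),v[k].mean(),u[k].min(),u[k].max(),v[k].min(),v[k].max(),B.apply(onz(f,u[k].mean(),v[k].mean(),42)-np.r_[C0,0]).round(1))
s=r.sense(); c=(s["eef_pos"],R.from_euler('xyz',s["tcp_rot"]))
print(s["eef_pos"])
E
```

```text
tip case [ 52.4 -79.6  44. ] F case [-1.3 -0.   4. ] 19.1667
tip px 320.0 112 exp [320.  108.6] tip by px [ 51.8 -80.9  43.5]
wrist exp [313.2 110.8] 43 312.3720930232558 116.30232558139535 308 315 113 120 [ 47.4 -82.6  42. ]
scene exp [330.4 307.5] top exp [375.4 189.1] [ 533.7908962  -149.07696118   96.48025743]
```

Call:
send_rows(targets=[-0.0006, -0.0013, 0.0006, 0, 0, 0, -1, -0.0011, -0.0026, 0.0011, 0, 0, 0, -1, -0.0011, -0.0026, 0.0011, 0, 0, 0, -1, -0.0011, -0.0026, 0.0011, 0, 0, 0, -1])

```text
clock: 19.7
eef_pos: [530.0, -148.5, 96.3]
tcp_rot: [-3.141, 0.701, 0.9]
contact_force: [0.1, 0.7, 4.3]
opening: 0.107
grasp_force: 111.4
```

```bash
python3 st2.py;  python3 - <<'E'
from h import *
s=r.sense(); c=(s["eef_pos"],R.from_euler('xyz',s["tcp_rot"]))
a=go([480,-190,190],down(1.0,.0),c)
go([416,-294,120],down(1.472),a); go([416,-294,120],down(1.472),c)
E
```

```text
tip case [ 48.6 -79.6  43.7] F case [0.  0.7 4.3] 19.7
tip px 321.0 112 exp [319.9 108.7] tip by px [ 48.4 -80.9  43.5]
move [-0.109  -0.0134 -0.0307] [-0.0362  0.7001 -0.0959]  rows>=5.7
move [-0.1221  0.0023  0.07  ] [ 0.     0.    -0.472]  rows>=3.8
move [-0.1566  0.0012  0.101 ] [-0.2014  0.6809 -0.5482]  rows>=7.2
```

Call:
send_rows(targets=[-0.02, 0, -0.025, 0, 0, 0, -1, -0.045, 0, -0.055, 0, 0, 0, -1, -0.07, -0.005, -0.06, 0, 0.1, 0, -1, -0.109, -0.013, -0.031, -0.036, 0.7, -0.096, -1, -0.109, -0.013, -0.031, -0.036, 0.7, -0.096, -1, -0.109, -0.013, -0.031, -0.036, 0.7, -0.096, -1, -0.109, -0.013, -0.031, -0.036, 0.7, -0.096, -1, -0.109, -0.013, -0.031, -0.036, 0.7, -0.096, -1, -0.109, -0.013, -0.031, -0.036, 0.7, -0.096, -1, -0.109, -0.013, -0.031, -0.036, 0.7, -0.096, -1])

```text
clock: 20.58
eef_pos: [479.7, -191.3, 190.1]
tcp_rot: [3.141, 0.001, 0.996]
contact_force: [-0.4, 0.4, -0.2]
opening: 0.11
grasp_force: 110.9
```

```bash
python3 - <<'E'
from h import *
s=r.sense(); c=(s["eef_pos"],R.from_euler('xyz',s["tcp_rot"])); print(s["eef_pos"],s["tcp_rot"],s["contact_force"])
go([411,-283,60],down(1.5),c); go([411,-283,5],down(1.5),c)
E
```

```text
[ 479.72573768 -191.34790206  190.06602046] [3.14135379e+00 1.16616126e-03 9.95676732e-01] [-0.38086152  0.36227353 -0.1869917 ]
move [-0.1141 -0.0078  0.1302] [-1.000e-04  1.200e-03 -5.043e-01]  rows>=4.2
move [-0.1141 -0.0079  0.1852] [-1.000e-04  1.200e-03 -5.043e-01]  rows>=5.2
```

Call:
send_rows(targets=[-0.114, -0.008, 0.13, 0, 0, -0.504, -1, -0.114, -0.008, 0.13, 0, 0, -0.504, -1, -0.114, -0.008, 0.13, 0, 0, -0.504, -1, -0.114, -0.008, 0.13, 0, 0, -0.504, -1, -0.114, -0.008, 0.13, 0, 0, -0.504, -1, -0.114, -0.008, 0.13, 0, 0, -0.504, -1, -0.114, -0.008, 0.15, 0, 0, -0.504, -1, -0.114, -0.008, 0.168, 0, 0, -0.504, -1, -0.114, -0.008, 0.178, 0, 0, -0.504, -1, -0.114, -0.008, 0.182, 0, 0, -0.504, -1, -0.114, -0.008, 0.185, 0, 0, -0.504, -1, -0.114, -0.008, 0.185, 0, 0, -0.504, -1])

```text
clock: 21.58
eef_pos: [413.6, -281.5, 5.4]
tcp_rot: [3.14, 0.0, 1.504]
contact_force: [0.7, -0.3, 0.1]
opening: 0.106
grasp_force: 110.9
```

Call:
send_rows(targets=[0, 0, 0, 0, 0, 0, -0.3, 0, 0, 0, 0, 0, 0, -0.1, 0, 0, 0, 0, 0, 0, 0.0, 0, 0, -0.03, 0, 0, 0, 0, 0, 0, -0.07, 0, 0, 0, 0, 0, 0, -0.11, 0, 0, 0, 0, 0, 0, -0.15, 0, 0, 0, 0])

```text
clock: 22.17
eef_pos: [412.1, -281.6, 157.1]
tcp_rot: [3.141, -0.0, 1.504]
contact_force: [1.0, -0.6, 0.4]
opening: 0.499
grasp_force: 0.0
```

```bash
cat > sty.py <<'E'
from h import *
for n in ("wrist","top"):
    f=grab(n); hsv=cv2.cvtColor(f["color"],cv2.COLOR_BGR2HSV); m=cv2.inRange(hsv,(100,120,60),(120,255,255))
    m=cv2.morphologyEx(m,cv2.MORPH_CLOSE,np.ones((5,5)))
    for c in blobs(m,30)[:6]:
        P=np.array([onz(f,u,v,10)[:2] for u,v in c[:,0,:]],np.float32); rc=cv2.minAreaRect(P)
        if max(rc[1])<250: print(n,np.round(rc[0],1),np.round(rc[1],1),round(rc[2],1))
s=r.sense(); print(s["eef_pos"],s["tcp_rot"],s["clock"])
E
python3 sty.py
python3 - <<'E'
from h import *
# cover ridge centre from case model
print(C0,CY); go([*C0,160],down(CY+np.pi/2+0))
go([*C0,160],down(CY+np.pi))
E
```

```text
wrist [ 556.7 -294.2] [208.  168.7] 83.0
wrist [ 412. -301.] [115.1  14.3] 85.8
wrist [ 173.6 -353.8] [ 7.9 74. ] 5.2
top [299.  629.4] [163.4 241.1] 0.2
top [ 559.1 -289.6] [208.3 168.3] 82.8
top [452.8 298.8] [ 18.2 207.9] 6.7
top [578.2 642.1] [84.8 25.2] 11.2
top [ 413.6 -286.3] [91.5 14. ] 86.0
[ 415.9146236  -284.15170543  161.6667381 ] [3.13109796 0.0056143  1.50379178] 22.2667
[538.9  -7.7] -0.16
move [0.2841 0.1042 0.0012] [0.0107 0.0051 0.093 ]  rows>=7.3
move [0.2841 0.1042 0.0012] [ 0.0044  0.0123 -1.4778]  rows>=11.8
```

Call:
send_rows(targets=[0.284, 0.104, 0, 0, 0, 0.093, 0, 0.284, 0.104, 0, 0, 0, 0.093, 0, 0.284, 0.104, 0, 0, 0, 0.093, 0, 0.284, 0.104, 0, 0, 0, 0.093, 0, 0.284, 0.104, 0, 0, 0, 0.093, 0, 0.284, 0.104, 0, 0, 0, 0.093, 0, 0.284, 0.104, 0, 0, 0, 0.093, 0, 0.284, 0.104, 0, 0, 0, 0.093, 0, 0.284, 0.104, 0, 0, 0, 0.093, 0, 0.284, 0.104, 0, 0, 0, 0.093, 0, 0.284, 0.104, 0, 0, 0, 0.093, 0])

```text
clock: 23.18
eef_pos: [534.5, -6.3, 155.0]
tcp_rot: [3.141, 0.0, 1.411]
contact_force: [-0.4, -0.2, -0.5]
opening: 0.496
grasp_force: 0.0
```

```bash
python3 - <<'E'
from h import *
s=r.sense(); print(s["eef_pos"],s["tcp_rot"]); B=R.from_euler('z',-CY)
f=grab("wrist"); cv2.imwrite("pics/w5.png",f["color"])
g=cv2.cvtColor(f["color"],cv2.COLOR_BGR2GRAY); print("ridge exp",proj(f,[*C0,68]))
e=[proj(f,seam(x,y,68)) for x,y in [(-7,35),(7,35),(7,-35),(-7,-35)]]; print(np.round(e))
u0,v0=map(int,proj(f,[*C0,68])); m=np.zeros_like(g); w=np.s_[max(v0-110,0):v0+110,u0-45:u0+45]; m[w]=(g[w]<75)*255
for c in blobs(m,200)[:3]:
    P=np.array([onz(f,u,v,68)[:2] for u,v in c[:,0,:]],np.float32); rc=cv2.minAreaRect(P); print(rc, c[:,0].min(0),c[:,0].max(0))
go([*C0,49],down(CY+np.pi/2))
E
```

```text
[534.52474991  -6.25984846 154.97072783] [3.14140448e+00 3.88219650e-04 1.41085017e+00]
ridge exp (np.float64(326.03025669763974), np.float64(245.88533959418763))
[[316. 198.]
 [337. 198.]
 [335. 290.]
 [316. 290.]]
((538.9182739257812, -4.104640960693359), (70.74400329589844, 12.416730880737305), 81.60380554199219) [316 192] [334 286]
move [-0.0004  0.0044  0.106 ] [ 0.0004  0.0003 -0.0007]  rows>=2.5
```

Call:
send_rows(targets=[0.002, 0.0044, 0.03, 0, 0, 0, 0, 0.002, 0.0044, 0.06, 0, 0, 0, 0, 0.002, 0.0044, 0.09, 0, 0, 0, 0, 0.002, 0.0044, 0.107, 0, 0, 0, 0, 0.002, 0.0044, 0.107, 0, 0, 0, 0, 0.002, 0.0044, 0.107, 0, 0, 0, -0.5, 0.002, 0.0044, 0.107, 0, 0, 0, -1, 0.002, 0.0044, 0.107, 0, 0, 0, -1, 0.002, 0.0044, 0.107, 0, 0, 0, -1, 0.002, 0.0044, 0.107, 0, 0, 0, -1, 0.002, 0.0044, 0.107, 0, 0, 0, -1], grip_force=80)

```text
clock: 24.15
eef_pos: [540.4, -4.5, 49.0]
tcp_rot: [3.14, 0.0, 1.411]
contact_force: [-2.3, -3.9, 7.0]
opening: 0.142
grasp_force: 79.9
```

Call:
send_rows(targets=[0, 0, -0.003, 0, 0, 0, -1, 0, 0, -0.006, 0, 0, 0, -1, 0, 0, -0.012, 0, 0, 0, -1, 0, 0, -0.025, 0, 0, 0, -1, 0, 0, -0.045, 0, 0, 0, -1, 0, 0, -0.07, 0, 0, 0, -1, 0, 0, -0.07, 0, 0, 0, -1])

```text
clock: 24.73
eef_pos: [542.7, -3.9, 122.6]
tcp_rot: [3.134, -0.001, 1.411]
contact_force: [2.0, 0.5, -1.4]
opening: 0.143
grasp_force: 78.9
```

```bash
python3 - <<'E'
from h import *
s=r.sense(); print(s["eef_pos"],s["tcp_rot"])
go([559,-293,119],down(1.411)); go([559,-293,12],down(1.411))
E
```

```text
[542.6721996   -3.91139478 122.5924652 ] [ 3.13438458e+00 -1.20044353e-03  1.41137132e+00]
move [-0.2828  0.062   0.0037] [ 0.0072 -0.0012  0.0004]  rows>=6.9
move [-0.283   0.0612  0.1107] [ 0.0072 -0.0012  0.0004]  rows>=7.4
```

Call:
send_rows(targets=[-0.03, 0.006, 0, 0, 0, 0, -1, -0.06, 0.013, 0, 0, 0, 0, -1, -0.09, 0.02, 0, 0, 0, 0, -1, -0.12, 0.026, 0, 0, 0, 0, -1, -0.15, 0.033, 0, 0, 0, 0, -1, -0.18, 0.04, 0, 0, 0, 0, -1, -0.21, 0.046, 0, 0, 0, 0, -1, -0.24, 0.053, 0, 0, 0, 0, -1, -0.265, 0.058, 0, 0, 0, 0, -1, -0.283, 0.062, 0, 0, 0, 0, -1, -0.283, 0.062, 0, 0, 0, 0, -1, -0.283, 0.062, 0, 0, 0, 0, -1], grip_force=110)

```text
clock: 25.73
eef_pos: [555.9, -293.8, 117.9]
tcp_rot: [3.141, -0.001, 1.41]
contact_force: [-0.5, 0.6, -1.4]
opening: 0.135
grasp_force: 111.0
```

```bash
python3 - <<'E'
from h import *
s=r.sense(); print(s["eef_pos"],s["tcp_rot"],s["contact_force"],s["opening"])
go([559,-293,12],down(1.411))
E
```

```text
[ 555.93699801 -293.83639382  117.85031652] [ 3.14093762e+00 -5.48443969e-04  1.40951761e+00] [-0.50607735  0.58350746 -1.40843205] 0.13530206165794656
move [0.0013 0.0028 0.1059] [ 0.0007 -0.0005 -0.0015]  rows>=2.5
```

Call:
send_rows(targets=[0.001, 0.003, 0.03, 0, 0, 0, -1, 0.001, 0.003, 0.06, 0, 0, 0, -1, 0.001, 0.003, 0.08, 0, 0, 0, -1, 0.001, 0.003, 0.095, 0, 0, 0, -1, 0.001, 0.003, 0.102, 0, 0, 0, -1, 0.001, 0.003, 0.1055, 0, 0, 0, -1, 0.001, 0.003, 0.1065, 0, 0, 0, -1, 0.001, 0.003, 0.1065, 0, 0, 0, -1, 0.001, 0.003, 0.1065, 0, 0, 0, -0.5, 0.001, 0.003, 0.1065, 0, 0, 0, -0.2, 0.001, 0.003, 0.1065, 0, 0, 0, 0, 0.001, 0.003, 0.1065, 0, 0, 0, 0])

```text
clock: 26.73
eef_pos: [559.9, -293.1, 12.5]
tcp_rot: [3.139, 0.0, 1.411]
contact_force: [0.0, 0.5, 0.0]
opening: 0.501
grasp_force: 0.0
```

Call:
send_rows(targets=[0, 0, -0.02, 0, 0, 0, 0, 0, 0, -0.05, 0, 0, 0, 0, 0, 0, -0.09, 0, 0, 0, 0, 0, 0, -0.13, 0, 0, 0, 0.0, 0, 0, -0.17, 0, 0, 0, 0.0, 0, 0, -0.2, 0, 0, 0, 0.0, 0, 0, -0.2, 0, 0, 0, 0.0])

```text
clock: 27.32
eef_pos: [562.5, -294.6, 219.5]
tcp_rot: [3.13, 0.003, 1.411]
contact_force: [0.9, -0.0, 0.2]
opening: 0.503
grasp_force: 0.0
```

```bash
python3 - <<'E'
from h import *
s=r.sense(); print(s["eef_pos"],s["tcp_rot"],s["clock"],s["opening"])
w=grab("wrist");t=grab("top"); 
for n,f in (("wrist",w),("top",t)):
    im=f["color"]; hsv=cv2.cvtColor(im,cv2.COLOR_BGR2HSV); m=cv2.inRange(hsv,(0,0,90),(179,60,255)); m=cv2.morphologyEx(m,cv2.MORPH_CLOSE,np.ones((7,7)))
    p=np.array(proj(f,[559,-293,8])).astype(int); print(p)
    for c in blobs(m,300)[:12]:
        P=np.array([onz(f,u,v,8)[:2] for u,v in c[:,0,:]],np.float32); rc=cv2.minAreaRect(P)
        if np.hypot(rc[0][0]-559,rc[0][1]+293)<80: print(n,np.round(rc[0],1),np.round(rc[1],1),rc[2])
p=np.array(proj(t,[520,-10,11])).astype(int); b=t["color"][p[1]-60:p[1]+60,p[0]-80:p[0]+80]
q=np.array(proj(t,[560,300,40])).astype(int); d=t["color"][q[1]-20:q[1]+100,q[0]-60:q[0]+100]
cv2.imwrite("pics/m1.png",np.vstack([np.hstack([cv2.resize(w["color"],(400,300)),cv2.resize(t["color"][130:290,260:500],(400,267)) if 0 else cv2.resize(t["color"][110:290,260:500],(400,300))]),np.hstack([cv2.resize(b,(400,300),interpolation=2),cv2.resize(d,(400,300),interpolation=2)])]))
E
python3 sty.py
```

```text
[ 562.51142813 -294.59071631  219.50782026] [3.12992945 0.00342161 1.41105839] 27.3167 0.5032460391269622
[313 204]
wrist [ 559.1 -294.6] [158.3 114.6] 80.81049346923828
[446 197]
wrist [ 559.1 -293.7] [206.1 165. ] 82.9
wrist [ 412.3 -298.8] [112.4  18.8] 85.9
wrist [ 176.8 -353. ] [16.8 73.2] 5.3
wrist [ 486.  -216.8] [55.6  2.2] 82.9
top [299.  629.4] [163.4 241.1] 0.2
top [ 561.3 -272.2] [173.3 168.3] 82.7
top [452.8 298.8] [ 18.  207.9] 6.6
top [578.2 642.1] [84.8 25.2] 11.2
top [ 413.1 -292.9] [104.7  14. ] 86.0
[ 558.51868462 -292.4112797   210.61520142] [-3.14096982e+00 -7.17884178e-04  1.41120206e+00] 27.5167
```

View pics/m1.png

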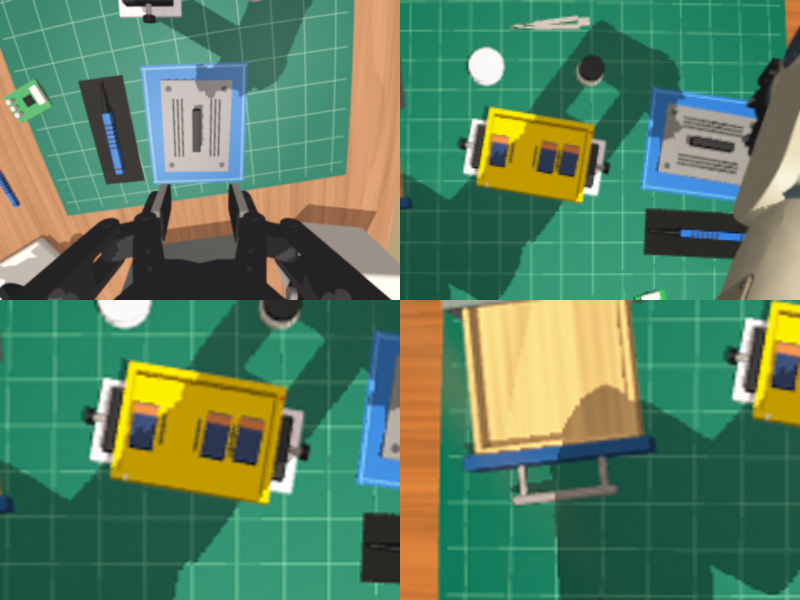

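```bash
python3 - <<'E'
from h import *
go([538.9,-40,200],down(1.411))
E
```

```text
move [ 0.2461 -0.0595  0.0108] [-0.0006 -0.0007  0.0002]  rows>=6.1
```

Call:
send_rows(targets=[0.246, -0.06, 0.011, 0, 0, 0, 0.4, 0.246, -0.06, 0.011, 0, 0, 0, 0.4, 0.246, -0.06, 0.011, 0, 0, 0, 0.4, 0.246, -0.06, 0.011, 0, 0, 0, 0.4, 0.246, -0.06, 0.011, 0, 0, 0, 0.4, 0.246, -0.06, 0.011, 0, 0, 0, 0.4, 0.246, -0.06, 0.011, 0, 0, 0, 0.4, 0.246, -0.06, 0.011, 0, 0, 0, 0.4, 0.246, -0.06, 0.011, 0, 0, 0, 0.4])

```text
clock: 28.27
eef_pos: [538.6, -40.4, 199.5]
tcp_rot: [-3.141, 0.0, 1.413]
contact_force: [-0.3, -0.4, 0.3]
opening: 0.7
grasp_force: 0.0
```

```bash
cat > bat.py <<'E'
from h import *
def bats(z=28.5,box=(430,640,-110,90),n="wrist",show=True):
    f=grab(n); hsv=cv2.cvtColor(f["color"],cv2.COLOR_BGR2HSV); B=R.from_euler('z',-CY); out=[]
    m=cv2.inRange(hsv,(105,60,20),(135,255,140))|cv2.inRange(hsv,(5,90,60),(16,230,255)); m=cv2.morphologyEx(m,cv2.MORPH_CLOSE,np.ones((3,3)))
    for c in blobs(m,100):
        P=np.array([onz(f,u,v,z)[:2] for u,v in c[:,0,:]],np.float32); rc=cv2.minAreaRect(P)
        if box[0]<rc[0][0]<box[1] and box[2]<rc[0][1]<box[3] and 30<max(rc[1])<75: print(np.round(rc[0],1),np.round(rc[1],1),round(rc[2],1),"case",B.apply([rc[0][0]-C0[0],rc[0][1]-C0[1],0]).round(1)[:2])
    return f
if __name__=="__main__":
    s=r.sense(); print(s["eef_pos"],s["tcp_rot"],s["clock"]); f=bats(); cv2.imwrite("pics/b.png",f["color"])
E
python3 bat.py
```

```text
[538.58895323 -40.35426277 199.5282404 ] [-3.14063034e+00  4.70239136e-04  1.41264227e+00] 28.2667
[546.5  50.4] [24.8 45.9] 81.0 case [-1.8 58.5]
[531.9 -61.2] [30.6 45.8] 81.0 case [  1.6 -54. ]
[537.2 -27.8] [29.7 44.5] 82.0 case [  1.5 -20.2]
```

Call:
send_rows(targets=[0.0904, -0.0071, 0, 0, 0, 0, 0.5, 0.0904, -0.0071, 0.04, 0, 0, 0, 0.5, 0.0904, -0.0071, 0.08, 0, 0, 0, 0.5, 0.0904, -0.0071, 0.12, 0, 0, 0, 0.5, 0.0904, -0.0071, 0.15, 0, 0, 0, 0.5, 0.0904, -0.0071, 0.17, 0, 0, 0, 0.5, 0.0904, -0.0071, 0.186, 0, 0, 0, 0.5, 0.0904, -0.0071, 0.186, 0, 0, 0, 0.5, 0.0904, -0.0071, 0.186, 0, 0, 0, 0.1, 0.0904, -0.0071, 0.186, 0, 0, 0, -0.3, 0.0904, -0.0071, 0.186, 0, 0, 0, -1, 0.0904, -0.0071, 0.186, 0, 0, 0, -1], grip_force=40)

```text
clock: 29.32
eef_pos: [547.8, 49.7, 16.1]
tcp_rot: [3.138, -0.001, 1.411]
contact_force: [0.5, 0.2, -0.7]
opening: 0.55
grasp_force: 41.1
```

Call:
send_rows(targets=[0, 0, 0, 0, 0, 0, -1, 0, 0, 0, 0, 0, 0, -1, 0, 0, -0.01, 0, 0, 0, -1, 0, 0, -0.03, 0, 0, 0, -1, 0, 0, -0.07, 0, 0, 0, -1, 0, 0, -0.11, 0, 0, 0, -1, 0, 0, -0.14, 0, 0, 0, -1, 0, 0, -0.14, 0, 0, 0, -1], grip_force=70)

```text
clock: 29.98
eef_pos: [550.3, 50.4, 161.9]
tcp_rot: [3.13, -0.003, 1.411]
contact_force: [1.4, -0.7, -0.5]
opening: 0.536
grasp_force: 76.1
```

```bash
python3 - <<'E'
from h import *
s=r.sense(); print(s["eef_pos"],s["tcp_rot"],s["opening"],s["grasp_force"],s["contact_force"])
go([480,250,190],down(1.687)); c=go([527.9,347.3,160],down(1.687)); go([527.9,347.3,32],down(1.687))
E
```

```text
[550.31005285  50.40303439 161.88478628] [ 3.13045965e+00 -2.67940188e-03  1.41143665e+00] 0.5363730984472724 76.12785816192627 [ 1.35360757 -0.72359168 -0.49750756]
move [ 0.186  -0.1008 -0.0287] [ 0.0114 -0.0011 -0.2756]  rows>=5.1
move [ 0.2896 -0.0693  0.0019] [ 0.0114 -0.0011 -0.2756]  rows>=7.1
move [ 0.2892 -0.0707  0.1299] [ 0.0114 -0.0011 -0.2756]  rows>=7.8
```

Call:
send_rows(targets=[0.186, -0.101, -0.03, 0, 0, -0.276, -1, 0.186, -0.101, -0.03, 0, 0, -0.276, -1, 0.186, -0.101, -0.03, 0, 0, -0.276, -1, 0.186, -0.101, -0.03, 0, 0, -0.276, -1, 0.186, -0.101, -0.03, 0, 0, -0.276, -1, 0.186, -0.101, -0.03, 0, 0, -0.276, -1, 0.186, -0.101, -0.03, 0, 0, -0.276, -1, 0.186, -0.101, -0.03, 0, 0, -0.276, -1])

```text
clock: 30.65
eef_pos: [476.1, 249.7, 184.7]
tcp_rot: [3.14, 0.001, 1.689]
contact_force: [-0.7, -0.2, -0.3]
opening: 0.54
grasp_force: 76.1
```

```bash
python3 - <<'E'
from h import *
s=r.sense(); print(s["eef_pos"],s["tcp_rot"],s["opening"])
f=grab("wrist"); cv2.imwrite("pics/dr.png",cv2.resize(f["color"],(640,480)))
print(f["xyz"],f["attitude"])
go([527.9,347.3,160],down(1.687)); go([527.9,347.3,32],down(1.687))
E
```

```text
[476.07234694 249.65461166 184.74191675] [3.14046992e+00 6.05254162e-04 1.68901794e+00] 0.5400008479477008
[465.84129538 329.98093641 327.35797571] [2.81547497e+00 1.51188343e-04 1.17882641e-01]
move [0.0917 0.0627 0.0245] [0.0008 0.0007 0.0006]  rows>=2.7
move [0.0918 0.0626 0.1525] [0.0008 0.0007 0.0006]  rows>=4.5
```

View pics/dr.png

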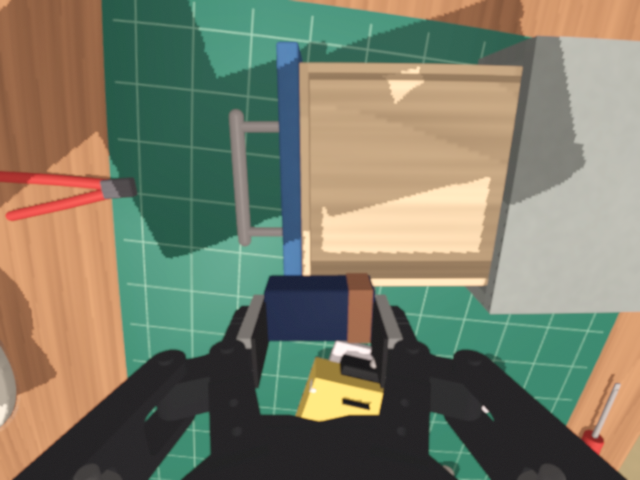

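```bash
python3 - <<'E'
from h import *
f=grab("wrist")
for n,u,v,z in [("Lwall top inner front",310,76,67),("Rwall top inner front",310,278,67),("Lwall back",521,76,67),("Rwall back",492,276,67),("floor FL",312,82,26),("floor FR",312,262,26),("handleL",236,113,45),("handleR",245,242,45),("front top near",279,44,75),("front top near R",287,262,75),("shell R corner",490,312,89),("shell face",536,38,89)]:
    print(n,onz(f,u,v,z).round(0))
E
```

```text
Lwall top inner front [456. 362.  67.]
Rwall top inner front [473. 208.  67.]
Lwall back [604. 381.  67.]
Rwall back [625. 228.  67.]
floor FL [456. 363.  26.]
floor FR [474. 206.  26.]
handleL [400. 332.  45.]
handleR [413. 226.  45.]
front top near [434. 378.  75.]
front top near R [453. 224.  75.]
shell R corner [619. 205.  89.]
shell face [596. 400.  89.]
```

Call:
send_rows(targets=[0.04, 0.033, 0, 0, 0, 0, -1, 0.081, 0.0655, 0, 0, 0, 0, -1, 0.081, 0.0655, 0.03, 0, 0, 0, -1, 0.081, 0.0655, 0.07, 0, 0, 0, -1, 0.081, 0.0655, 0.1, 0, 0, 0, -1, 0.081, 0.0655, 0.125, 0, 0, 0, -1, 0.081, 0.0655, 0.143, 0, 0, 0, -1, 0.081, 0.0655, 0.15, 0, 0, 0, -1, 0.081, 0.0655, 0.1525, 0, 0, 0, -1, 0.081, 0.0655, 0.1525, 0, 0, 0, -1, 0.081, 0.0655, 0.1525, 0, 0, 0, 0.3, 0.081, 0.0655, 0.1525, 0, 0, 0, 0.4])

```text
clock: 31.75
eef_pos: [533.3, 338.1, 33.8]
tcp_rot: [3.138, -0.001, 1.687]
contact_force: [-0.4, -0.4, 1.2]
opening: 0.699
grasp_force: 0.0
```

Call:
send_rows(targets=[0, 0, 0, 0, 0, 0, 0.5, 0, 0, -0.02, 0, 0, 0, 0.5, 0, 0, -0.05, 0, 0, 0, 0.5, 0, 0, -0.09, 0, 0, 0, 0.5, 0, 0, -0.13, 0, 0, 0, 0.5, 0, 0, -0.16, 0, 0, 0, 0.5, 0, 0, -0.16, 0, 0, 0, 0.5])

```text
clock: 32.33
eef_pos: [535.3, 340.0, 200.5]
tcp_rot: [3.13, -0.005, 1.688]
contact_force: [1.3, 0.4, -0.1]
opening: 0.748
grasp_force: 0.0
```

```bash
python3 - <<'E'
from h import *; import bat
f=bat.bats(43.5,(440,640,190,400))
s=r.sense(); print(s["eef_pos"],s["tcp_rot"],s["opening"],s["contact_force"])
c=(s["eef_pos"],R.from_euler('xyz',s["tcp_rot"]))
go([537,-27.5,180],down(1.411),c)
E
```

```text
[534.1461239  339.20692809 197.21634534] [ 3.13282928 -0.00354953  1.68746142] 0.7484797368490163 [ 0.2140128  -0.08976011  0.04826695]
move [-0.3646 -0.04    0.0156] [ 0.0082 -0.0047  0.2764]  rows>=8.8
```

Call:
send_rows(targets=[-0.365, -0.04, 0, 0, 0, 0.276, 0.5, -0.365, -0.04, 0, 0, 0, 0.276, 0.5, -0.365, -0.04, 0, 0, 0, 0.276, 0.5, -0.365, -0.04, 0, 0, 0, 0.276, 0.5, -0.365, -0.04, 0, 0, 0, 0.276, 0.5, -0.365, -0.04, 0, 0, 0, 0.276, 0.5, -0.365, -0.04, 0, 0, 0, 0.276, 0.5, -0.365, -0.04, 0, 0, 0, 0.276, 0.5, -0.365, -0.04, 0, 0, 0, 0.276, 0.5, -0.365, -0.04, 0, 0, 0, 0.276, 0.5, -0.365, -0.04, 0, 0, 0, 0.276, 0.5, -0.365, -0.04, 0, 0, 0, 0.276, 0.5])

```text
clock: 33.38
eef_pos: [534.2, -29.2, 191.6]
tcp_rot: [3.142, -0.0, 1.41]
contact_force: [0.6, 0.1, 0.7]
opening: 0.755
grasp_force: 0.0
```

```bash
python3 - <<'E'
from h import *; import bat
bat.bats(); bat.bats(43.5,(440,640,190,400),"top"); bat.bats(43.5,(440,640,190,400),"scene")
go([537,-27.5,13],down(1.411)); s=r.sense(); print(s["eef_pos"],s["tcp_rot"],s["opening"])
E
```

```text
[533.9 -44.3] [65.1 46.3] 81.3 case [  0.9 -36.9]
[533.  340.6] [50.8 30.3] 7.6 case [-61.4 342.9]
[538.7 332. ] [45.9 39.8] 18.9 case [-54.4 335.3]
move [0.001  0.0022 0.1789] [ 0.0006 -0.0003  0.0019]  rows>=4.3
[534.52206747 -28.16683348 191.94817073] [ 3.14103660e+00 -2.91207274e-04  1.41289545e+00] 0.7514082411078109
```

Call:
send_rows(targets=[0.002, 0.0025, 0.04, 0, 0, 0, 0.5, 0.002, 0.0025, 0.08, 0, 0, 0, 0.5, 0.002, 0.0025, 0.12, 0, 0, 0, 0.5, 0.002, 0.0025, 0.15, 0, 0, 0, 0.5, 0.002, 0.0025, 0.17, 0, 0, 0, 0.5, 0.002, 0.0025, 0.178, 0, 0, 0, 0.5, 0.002, 0.0025, 0.178, 0, 0, 0, 0.5, 0.002, 0.0025, 0.178, 0, 0, 0, 0.1, 0.002, 0.0025, 0.178, 0, 0, 0, -0.3, 0.002, 0.0025, 0.178, 0, 0, 0, -1, 0.002, 0.0025, 0.178, 0, 0, 0, -1, 0.002, 0.0025, 0.178, 0, 0, 0, -1], grip_force=40)

```text
clock: 34.53
eef_pos: [538.6, -27.9, 15.5]
tcp_rot: [3.138, -0.0, 1.411]
contact_force: [-0.2, 1.4, 7.6]
opening: 0.551
grasp_force: 42.6
```

Call:
send_rows(targets=[0, 0, 0, 0, 0, 0, -1, 0, 0, 0, 0, 0, 0, -1, 0, 0, -0.01, 0, 0, 0, -1, 0, 0, -0.03, 0, 0, 0, -1, 0, 0, -0.07, 0, 0, 0, -1, 0, 0, -0.11, 0, 0, 0, -1, 0, 0, -0.14, 0, 0, 0, -1, 0, 0, -0.17, 0, 0, 0, -1, 0, 0, -0.17, 0, 0, 0, -1, 0, 0, -0.17, 0, 0, 0, -1], grip_force=70)

```text
clock: 35.37
eef_pos: [538.7, -28.0, 186.8]
tcp_rot: [3.136, -0.001, 1.411]
contact_force: [-0.9, 0.2, -1.1]
opening: 0.539
grasp_force: 72.6
```

```bash
python3 - <<'E'
from h import *
s=r.sense(); print(s["eef_pos"],s["tcp_rot"],s["opening"],s["grasp_force"],s["contact_force"])
c=go([536.5,293,184],down(1.687))
E
```

```text
[538.66684383 -28.01538593 186.84441096] [ 3.13576019e+00 -5.80748322e-04  1.41112786e+00] 0.5386509241164585 72.61281967163086 [-0.86863629  0.23869934 -1.12409125]
move [ 0.3166 -0.0532  0.0027] [ 5.900e-03  2.000e-04 -2.759e-01]  rows>=7.7
```

Call:
send_rows(targets=[0.317, -0.053, 0, 0, 0, -0.276, -1, 0.317, -0.053, 0, 0, 0, -0.276, -1, 0.317, -0.053, 0, 0, 0, -0.276, -1, 0.317, -0.053, 0, 0, 0, -0.276, -1, 0.317, -0.053, 0, 0, 0, -0.276, -1, 0.317, -0.053, 0, 0, 0, -0.276, -1, 0.317, -0.053, 0, 0, 0, -0.276, -1, 0.317, -0.053, 0, 0, 0, -0.276, -1, 0.317, -0.053, 0, 0, 0, -0.276, -1, 0.317, -0.053, 0, 0, 0, -0.276, -1, 0.317, -0.053, 0, 0, 0, -0.276, -1, 0.317, -0.053, 0, 0, 0, -0.276, -1])

```text
clock: 36.37
eef_pos: [535.1, 292.1, 183.5]
tcp_rot: [-3.141, 0.001, 1.686]
contact_force: [0.5, -0.3, 0.5]
opening: 0.538
grasp_force: 72.6
```

```bash
python3 - <<'E'
from h import *
s=r.sense(); print(s["opening"],s["grasp_force"]); go([536.5,293,32],down(1.687))
E
```

```text
0.5376231910765601 72.55921483039856
move [0.0009 0.0016 0.1515] [-0.0005  0.0011 -0.0006]  rows>=3.6
```

Call:
send_rows(targets=[0.001, 0.0016, 0.035, 0, 0, 0, -1, 0.001, 0.0016, 0.07, 0, 0, 0, -1, 0.001, 0.0016, 0.1, 0, 0, 0, -1, 0.001, 0.0016, 0.125, 0, 0, 0, -1, 0.001, 0.0016, 0.143, 0, 0, 0, -1, 0.001, 0.0016, 0.15, 0, 0, 0, -1, 0.001, 0.0016, 0.1515, 0, 0, 0, -1, 0.001, 0.0016, 0.1515, 0, 0, 0, -1, 0.001, 0.0016, 0.1515, 0, 0, 0, 0.3, 0.001, 0.0016, 0.1515, 0, 0, 0, 0.4, 0.001, 0.0016, 0.1515, 0, 0, 0, 0.5, 0.001, 0.0016, 0.1515, 0, 0, 0, 0.5])

```text
clock: 37.37
eef_pos: [537.6, 295.0, 33.6]
tcp_rot: [3.139, -0.0, 1.687]
contact_force: [-0.4, 0.2, 0.4]
opening: 0.748
grasp_force: 0.0
```

Call:
send_rows(targets=[0, 0, -0.02, 0, 0, 0, 0.5, 0, 0, -0.05, 0, 0, 0, 0.5, 0, 0, -0.09, 0, 0, 0, 0.5, 0, 0, -0.13, 0, 0, 0, 0.5, 0, 0, -0.16, 0, 0, 0, 0.5, 0, 0, -0.16, 0, 0, 0, 0.5, 0, 0, -0.16, 0, 0, 0, 0.5, 0, 0, -0.16, 0, 0, 0, 0.5])

```text
clock: 38.03
eef_pos: [536.5, 294.5, 192.4]
tcp_rot: [3.141, 0.0, 1.687]
contact_force: [0.2, -1.1, 0.1]
opening: 0.749
grasp_force: 0.0
```

```bash
python3 - <<'E'
from h import *; import bat
s=r.sense(); print(s["eef_pos"],s["tcp_rot"],s["opening"])
go([531.2,-62.5,185],down(1.411))
bat.bats(n="top"); bat.bats(43.5,(440,640,190,400),"scene")
E
```

```text
[536.54353307 294.54059644 192.43517235] [3.14077589e+00 2.34400354e-04 1.68733912e+00] 0.7487429256265049
move [-0.354  -0.0468  0.0075] [8.000e-04 1.000e-04 2.763e-01]  rows>=8.6
[531.9 -58.3] [25.  46.7] 78.9 case [  1.1 -51.1]
```

Call:
send_rows(targets=[-0.354, -0.047, 0, 0, 0, 0.276, 0.5, -0.354, -0.047, 0, 0, 0, 0.276, 0.5, -0.354, -0.047, 0, 0, 0, 0.276, 0.5, -0.354, -0.047, 0, 0, 0, 0.276, 0.5, -0.354, -0.047, 0, 0, 0, 0.276, 0.5, -0.354, -0.047, 0, 0, 0, 0.276, 0.5, -0.354, -0.047, 0, 0, 0, 0.276, 0.5, -0.354, -0.047, 0, 0, 0, 0.276, 0.5, -0.354, -0.047, 0, 0, 0, 0.276, 0.5, -0.354, -0.047, 0, 0, 0, 0.276, 0.5, -0.354, -0.047, 0, 0, 0, 0.276, 0.5, -0.354, -0.047, 0, 0, 0, 0.276, 0.5])

```text
clock: 39.13
eef_pos: [530.8, -62.0, 191.7]
tcp_rot: [-3.141, -0.0, 1.411]
contact_force: [-0.4, -0.2, -0.8]
opening: 0.749
grasp_force: 0.0
```

```bash
python3 - <<'E'
from h import *; import bat
bat.bats(); s=r.sense(); print(s["eef_pos"],s["tcp_rot"],s["opening"])
go([531.5,-61.5,13],down(1.411))
E
```

```text
[532.4 -60.3] [29.5 46. ] 76.7 case [  2.  -52.9]
[531.01085465 -61.5074629  191.89591744] [-3.14104261e+00 -4.35500450e-04  1.41160972e+00] 0.7503422854607904
move [0.     0.0006 0.1789] [-0.0006 -0.0004  0.0006]  rows>=4.3
```

Call:
send_rows(targets=[0.001, 0.001, 0.04, 0, 0, 0, 0.5, 0.001, 0.001, 0.08, 0, 0, 0, 0.5, 0.001, 0.001, 0.12, 0, 0, 0, 0.5, 0.001, 0.001, 0.15, 0, 0, 0, 0.5, 0.001, 0.001, 0.17, 0, 0, 0, 0.5, 0.001, 0.001, 0.1775, 0, 0, 0, 0.5, 0.001, 0.001, 0.1775, 0, 0, 0, 0.5, 0.001, 0.001, 0.1775, 0, 0, 0, 0.1, 0.001, 0.001, 0.1775, 0, 0, 0, -0.3, 0.001, 0.001, 0.1775, 0, 0, 0, -1, 0.001, 0.001, 0.1775, 0, 0, 0, -1, 0.001, 0.001, 0.1775, 0, 0, 0, -1], grip_force=40)

```text
clock: 40.18
eef_pos: [533.7, -61.6, 16.4]
tcp_rot: [3.138, -0.0, 1.411]
contact_force: [-0.1, 1.0, 8.6]
opening: 0.552
grasp_force: 42.5
```

Call:
send_rows(targets=[0, 0, 0, 0, 0, 0, -1, 0, 0, 0, 0, 0, 0, -1, 0, 0, -0.01, 0, 0, 0, -1, 0, 0, -0.03, 0, 0, 0, -1, 0, 0, -0.07, 0, 0, 0, -1, 0, 0, -0.11, 0, 0, 0, -1, 0, 0, -0.14, 0, 0, 0, -1, 0, 0, -0.17, 0, 0, 0, -1, 0, 0, -0.17, 0, 0, 0, -1, 0, 0, -0.17, 0, 0, 0, -1], grip_force=70)

```text
clock: 41.02
eef_pos: [533.7, -61.7, 187.8]
tcp_rot: [3.136, -0.0, 1.411]
contact_force: [0.3, 0.3, -1.4]
opening: 0.534
grasp_force: 72.6
```

```bash
python3 - <<'E'
from h import *
s=r.sense(); print(s["eef_pos"],s["tcp_rot"],s["opening"],s["grasp_force"],s["contact_force"])
c=go([541.5,248,184],down(1.687))
E
```

```text
[533.70316122 -61.73821985 187.78662561] [ 3.13588043e+00 -2.85179267e-04  1.41116995e+00] 0.5336684092185988 72.58299350738525 [ 0.34665968  0.33148137 -1.42002375]
move [ 0.307  -0.0416  0.0036] [ 0.0057  0.0005 -0.2758]  rows>=7.4
```

Call:
send_rows(targets=[0.307, -0.041, 0, 0, 0, -0.276, -1, 0.307, -0.041, 0, 0, 0, -0.276, -1, 0.307, -0.041, 0, 0, 0, -0.276, -1, 0.307, -0.041, 0, 0, 0, -0.276, -1, 0.307, -0.041, 0, 0, 0, -0.276, -1, 0.307, -0.041, 0, 0, 0, -0.276, -1, 0.307, -0.041, 0, 0, 0, -0.276, -1, 0.307, -0.041, 0, 0, 0, -0.276, -1, 0.307, -0.041, 0, 0, 0, -0.276, -1, 0.307, -0.041, 0, 0, 0, -0.276, -1, 0.307, -0.041, 0, 0, 0, -0.276, -1, 0.307, -0.041, 0, 0, 0, -0.276, -1])

```text
clock: 42.02
eef_pos: [540.5, 246.6, 184.6]
tcp_rot: [-3.141, 0.001, 1.686]
contact_force: [-0.6, -1.0, -0.7]
opening: 0.541
grasp_force: 72.5
```

```bash
python3 - <<'E'
from h import *; import bat
s=r.sense(); print(s["opening"],s["grasp_force"]); go([541.5,248,32.5],down(1.687)); bat.bats(43.5,(440,640,190,400),"wrist"); bat.bats(43.5,(440,640,190,400),"scene"); bat.bats(n="scene")
E
```

```text
0.541177312126143 72.54960536956787
move [0.0014 0.0012 0.1521] [-0.0003  0.0009 -0.0009]  rows>=3.6
```

Call:
send_rows(targets=[0.0014, 0.001, 0.035, 0, 0, 0, -1, 0.0014, 0.001, 0.07, 0, 0, 0, -1, 0.0014, 0.001, 0.1, 0, 0, 0, -1, 0.0014, 0.001, 0.125, 0, 0, 0, -1, 0.0014, 0.001, 0.143, 0, 0, 0, -1, 0.0014, 0.001, 0.15, 0, 0, 0, -1, 0.0014, 0.001, 0.152, 0, 0, 0, -1, 0.0014, 0.001, 0.152, 0, 0, 0, -1, 0.0014, 0.001, 0.152, 0, 0, 0, 0.3, 0.0014, 0.001, 0.152, 0, 0, 0, 0.4, 0.0014, 0.001, 0.152, 0, 0, 0, 0.5, 0.0014, 0.001, 0.152, 0, 0, 0, 0.5])

```text
clock: 43.17
eef_pos: [542.4, 249.9, 34.2]
tcp_rot: [3.139, -0.0, 1.687]
contact_force: [0.6, 0.0, -0.0]
opening: 0.748
grasp_force: 0.0
```

Call:
send_rows(targets=[0, 0, -0.02, 0, 0, 0, 0.5, 0, 0, -0.05, 0, 0, 0, 0.5, 0, 0, -0.09, 0, 0, 0, 0.5, 0, 0, -0.13, 0, 0, 0, 0.5, 0, 0, -0.16, 0, 0, 0, 0.5, 0, 0, -0.16, 0, 0, 0, 0.5, 0, 0, -0.16, 0, 0, 0, 0.5])

```text
clock: 43.75
eef_pos: [542.9, 250.2, 195.8]
tcp_rot: [3.136, -0.001, 1.687]
contact_force: [0.4, -0.9, -0.6]
opening: 0.755
grasp_force: 0.0
```

```bash
python3 - <<'E'
from h import *; import bat
s=r.sense(); print(s["eef_pos"],s["tcp_rot"],s["opening"])
go([350,280,200],down(1.687)); bat.bats(n="top"); 
E
```

```text
[542.8721556  250.17900329 195.75889212] [ 3.13594967e+00 -1.31498017e-03  1.68735408e+00] 0.7545660359212605
move [ 0.0521 -0.1881 -0.0052] [ 0.0056 -0.0013  0.0004]  rows>=4.7
```

```bash
python3 - <<'E'
from h import *
c=go([361,274,185],down(1.687)); go([361,274,28],down(1.687)); 
E
python3 sty.py
```

```text
move [ 0.0452 -0.1767  0.0084] [ 0.0024 -0.0003  0.0003]  rows>=4.4
move [ 0.0452 -0.1771  0.1654] [ 0.0024 -0.0003  0.0003]  rows>=5.9
wrist [433.9 275. ] [ 33.8 240.2] 5.2
top [299.  629.4] [163.4 241.1] 0.2
top [ 559.1 -289.6] [208.3 168.3] 82.8
top [578.2 642.1] [84.8 25.2] 11.2
top [ 412.9 -295.9] [110.7  13.9] 86.1
top [532.  349.1] [32.8 22. ] 1.2
top [ 175.4 -350.3] [ 7.6 72.6] 4.8
[540.80095155 249.19642383 191.9499747 ] [-3.14063103e+00  8.17300276e-04  1.68724131e+00] 43.9
```

Call:
send_rows(targets=[0.045, -0.177, 0, 0, 0, 0, -1, 0.045, -0.177, 0, 0, 0, 0, -1, 0.045, -0.177, 0, 0, 0, 0, -1, 0.045, -0.177, 0, 0, 0, 0, -1, 0.045, -0.177, 0, 0, 0, 0, -1, 0.045, -0.177, 0.03, 0, 0, 0, -1, 0.045, -0.177, 0.07, 0, 0, 0, -1, 0.045, -0.177, 0.11, 0, 0, 0, -1, 0.045, -0.177, 0.14, 0, 0, 0, -1, 0.045, -0.177, 0.164, 0, 0, 0, -1, 0.045, -0.177, 0.164, 0, 0, 0, -1, 0.045, -0.177, 0.164, 0, 0, 0, -1])

```text
clock: 44.9
eef_pos: [359.7, 272.7, 27.6]
tcp_rot: [-3.139, 0.003, 1.687]
contact_force: [-0.1, 0.3, 0.8]
opening: -0.001
grasp_force: 0.0
```

Call:
send_rows(targets=[0, 0.006, 0, 0, 0, 0, -1, 0, 0.012, 0, 0, 0, 0, -1, 0, 0.018, 0, 0, 0, 0, -1, 0, 0.023, 0, 0, 0, 0, -1, 0, 0.028, 0, 0, 0, 0, -1, 0, 0.033, 0, 0, 0, 0, -1, 0, 0.04, 0, 0, 0, 0, -1, 0, 0.047, 0, 0, 0, 0, -1, 0, 0.054, 0, 0, 0, 0, -1, 0, 0.061, 0, 0, 0, 0, -1])

```text
clock: 45.73
eef_pos: [422.1, 280.8, 29.1]
tcp_rot: [3.141, 0.0, 1.687]
contact_force: [-1.8, -0.4, 1.5]
opening: -0.003
grasp_force: 0.7
```

Call:
send_rows(targets=[0, 0.008, 0, 0, 0, 0, -1, 0, 0.016, 0, 0, 0, 0, -1, 0, 0.024, 0, 0, 0, 0, -1, 0, 0.032, 0, 0, 0, 0, -1, 0, 0.04, 0, 0, 0, 0, -1, 0, 0.048, 0, 0, 0, 0, -1, 0, 0.056, 0, 0, 0, 0, -1, 0, 0.064, 0, 0, 0, 0, -1, 0, 0.072, 0, 0, 0, 0, -1, 0, 0.08, 0, 0, 0, 0, -1, 0, 0.087, 0, 0, 0, 0, -1, 0, 0.092, 0, 0, 0, 0, -1])

```text
clock: 46.73
eef_pos: [513.9, 291.6, 29.2]
tcp_rot: [3.14, 0.0, 1.687]
contact_force: [-0.9, -1.0, 0.5]
opening: -0.001
grasp_force: 0.6
```

Call:
send_rows(targets=[0, 0.002, 0, 0, 0, 0, -1, 0, 0.004, 0, 0, 0, 0, -1, 0, 0.006, 0, 0, 0, 0, -1, 0, 0.008, 0, 0, 0, 0, -1, 0, 0.01, 0, 0, 0, 0, -1])

```text
clock: 47.15
eef_pos: [522.7, 292.7, 29.3]
tcp_rot: [3.141, 0.0, 1.687]
contact_force: [-1.3, 0.5, -0.1]
opening: -0.001
grasp_force: 0.6
```

Call:
send_rows(targets=[0, 0.002, 0, 0, 0, 0, -1, 0, 0.004, 0, 0, 0, 0, -1, 0, 0.005, 0, 0, 0, 0, -1, 0, 0.006, 0, 0, 0, 0, -1])

```text
clock: 47.48
eef_pos: [528.8, 293.4, 29.2]
tcp_rot: [3.14, 0.0, 1.687]
contact_force: [-1.2, 0.3, 0.7]
opening: 0.0
grasp_force: 0.5
```

Call:
send_rows(targets=[0, 0.001, 0, 0, 0, 0, -1, 0, 0.002, 0, 0, 0, 0, -1, 0, 0.003, 0, 0, 0, 0, -1, 0, 0.004, 0, 0, 0, 0, -1])

```text
clock: 47.82
eef_pos: [532.7, 293.9, 29.2]
tcp_rot: [3.141, 0.0, 1.687]
contact_force: [-0.2, 0.4, 0.1]
opening: 0.004
grasp_force: 0.5
```

Call:
send_rows(targets=[0, 0.001, 0, 0, 0, 0, -1, 0, 0.002, 0, 0, 0, 0, -1, 0, 0.003, 0, 0, 0, 0, -1])

```text
clock: 48.07
eef_pos: [535.7, 294.2, 29.2]
tcp_rot: [3.141, 0.0, 1.687]
contact_force: [0.0, 0.2, 0.5]
opening: -0.006
grasp_force: 0.5
```

Call:
send_rows(targets=[0, 0.001, 0, 0, 0, 0, -1, 0, 0.002, 0, 0, 0, 0, -1, 0, 0.003, 0, 0, 0, 0, -1, 0, 0.003, 0, 0, 0, 0, -1])

```text
clock: 48.4
eef_pos: [538.9, 294.5, 29.2]
tcp_rot: [3.14, 0.0, 1.687]
contact_force: [0.3, -0.5, -0.8]
opening: 0.001
grasp_force: 0.0
```

Call:
send_rows(targets=[0, 0.001, 0, 0, 0, 0, -1, 0, 0.002, 0, 0, 0, 0, -1, 0, 0.003, 0, 0, 0, 0, -1, 0, 0.003, 0, 0, 0, 0, -1])

```text
clock: 48.73
eef_pos: [540.1, 294.6, 29.0]
tcp_rot: [-3.139, 0.001, 1.687]
contact_force: [-6.5, 0.2, 5.4]
opening: -0.0
grasp_force: 3.6
```

```bash
python3 - <<'E'
from h import *
f=grab("top"); im=f["color"]; hsv=cv2.cvtColor(im,cv2.COLOR_BGR2HSV); m=cv2.inRange(hsv,(100,120,60),(120,255,255))
for c in blobs(m,20):
    P=np.array([onz(f,u,v,75)[:2] for u,v in c[:,0,:]],np.float32); rc=cv2.minAreaRect(P)
    if rc[0][1]>150 and rc[0][1]<420: print(np.round(rc[0],1),np.round(rc[1],1),rc[2],cv2.boxPoints(rc).round(0).tolist())
p=[proj(f,[x,y,89]) for x,y in [(619,205),(596,400)]]; print(p)
g=f["color"]; 
for u in (195,205,215,250): print(u,[tuple(int(k) for k in g[v,u]) for v in range(165,200,3)])
E
```

```text
[604.5 243.9] [23.9 77.2] 6.328023910522461 [[588.0, 281.0], [597.0, 204.0], [621.0, 207.0], [612.0, 284.0]]
[(np.float64(259.4928461764756), np.float64(168.5060538944166)), (np.float64(183.63836210674864), np.float64(177.58870692290037))]
195 [(185, 220, 230), (192, 225, 235), (199, 229, 239), (207, 235, 243), (209, 236, 245), (206, 235, 243), (198, 230, 239), (188, 222, 232), (182, 218, 228), (173, 207, 221), (162, 195, 210), (141, 169, 182)]
205 [(179, 214, 225), (205, 234, 243), (210, 237, 245), (209, 237, 244), (201, 231, 241), (191, 225, 234), (182, 218, 228), (175, 209, 223), (166, 198, 212), (153, 183, 196), (83, 100, 107), (88, 103, 111)]
215 [(142, 170, 183), (144, 173, 187), (144, 173, 186), (144, 173, 186), (144, 173, 187), (145, 173, 187), (144, 173, 186), (145, 173, 186), (145, 173, 187), (138, 165, 177), (98, 116, 125), (144, 172, 185)]
250 [(144, 160, 155), (144, 160, 152), (153, 97, 41), (154, 98, 42), (75, 47, 20), (86, 103, 25), (93, 124, 27), (92, 124, 27), (93, 125, 28), (92, 125, 28), (93, 125, 29), (93, 125, 29)]
```

Call:
send_rows(targets=[0, 0.001, 0, 0, 0, 0, -1, 0, 0.002, 0, 0, 0, 0, -1, 0, 0.002, 0, 0, 0, 0, -1])

```text
clock: 49.03
eef_pos: [540.2, 294.5, 28.9]
tcp_rot: [-3.136, 0.001, 1.687]
contact_force: [-14.4, 0.5, 10.6]
opening: -0.002
grasp_force: 7.3
```

Call:
send_rows(targets=[0, -0.01, 0, 0, 0, 0, -1, 0, -0.03, 0, 0, 0, 0, -1, 0, -0.06, 0, 0, 0, 0, -1, 0, -0.1, 0, 0, 0, 0, -1, 0, -0.1, -0.04, 0, 0, 0, -1, 0, -0.1, -0.08, 0, 0, 0, -1, 0, -0.1, -0.12, 0, 0, 0, -1, 0, -0.14, -0.16, 0, 0, 0, -1, 0, -0.14, -0.2, 0, 0, 0, -1, 0, -0.14, -0.2, 0, 0, 0, -1, 0, -0.14, -0.2, 0, 0, 0, -1])

```text
clock: 49.95
eef_pos: [405.6, 279.9, 232.8]
tcp_rot: [3.134, -0.003, 1.688]
contact_force: [0.3, 0.3, 0.6]
opening: -0.003
grasp_force: 0.0
```

```bash
python3 - <<'E'
from h import *
for n in ("top","wrist"):
    f=grab(n); hsv=cv2.cvtColor(f["color"],cv2.COLOR_BGR2HSV); m=cv2.inRange(hsv,(100,120,60),(120,255,255))
    for c in blobs(m,20):
        P=np.array([onz(f,u,v,80)[:2] for u,v in c[:,0,:]],np.float32); rc=cv2.minAreaRect(P)
        if 150<rc[0][1]<420 and rc[0][0]>500: print(n,np.round(rc[0],1),np.round(rc[1],1),cv2.boxPoints(rc).round(0).tolist())
f=grab("top"); hsv=cv2.cvtColor(f["color"],cv2.COLOR_BGR2HSV); m=cv2.inRange(hsv,(0,0,110),(179,60,255))
for c in blobs(m,300):
    P=np.array([onz(f,u,v,8)[:2] for u,v in c[:,0,:]],np.float32); rc=cv2.minAreaRect(P)
    if np.hypot(rc[0][0]-559,rc[0][1]+293)<80: print("cover",np.round(rc[0],1),np.round(rc[1],1))
# black tip of the stylus
g=f["color"].max(2); d=np.array([proj(f,[418+1.1*i,-205+0,2]) for i in (0,)]); print(d)
E
python3 sty.py
```

```text
top [596.7 301.9] [ 23.9 195.4] [[573.0, 398.0], [597.0, 203.0], [620.0, 206.0], [597.0, 400.0]]
wrist [581.5 302.1] [ 42.1 188.5] [[550.0, 393.0], [572.0, 206.0], [613.0, 211.0], [591.0, 398.0]]
cover [ 560.2 -290.8] [157.8 113.4]
[[414.25153025 248.9631307 ]]
wrist [626.7 288. ] [ 52.5 234.1] 6.7
top [ 559.1 -289.6] [208.4 168.2] 82.8
top [299.  649.8] [163.4 200.2] 0.2
top [609. 317.] [ 24.8 207. ] 6.9
top [578.2 642.1] [84.8 25.2] 11.2
top [ 412.9 -295.9] [110.8  14. ] 86.0
top [ 175.4 -350.3] [ 7.6 72.6] 4.8
[403.94772944 278.35184538 227.48527515] [-3.14051893e+00  1.38323183e-03  1.68704748e+00] 50.2
```

```bash
python3 -c "
from rig import r
print(r.sign_off())"
```

```text
the job is handed in; nothing more can be done
None
```

I finished every step and handed the job in; the hand-in returned no verdict. The tip slid off the ledge once, just after the near right corner, and I set it back before the next checkpoint, so the stroke was not touching all the way. The cover is on the blue pad, all three batteries found went into the drawer, the drawer is shut to its stop, and the stylus is on its mat.

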